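Load brass rod into the bead cutter

ROBOT

A 7-joint arm with a two-finger parallel gripper is mounted at the origin on the work surface. World frame = base frame: x ahead of the robot, y to its left, z up, the work surface at z = 0. Lengths are in mm, angles in degrees, forces in N, time in s.
With the tool pointing down it reaches from about 400 to 875 mm from the base axis. Payload 19.3 kg.
Tool frame: the origin (TCP) lies at the very end of the fingers, on their centre line; the grasp point (between the pads) lies robot.grasp_offset behind it (robot.grasp_offset is the distance from the TCP to the grasp point, in mm); x points along the fingers, y is the direction in which the jaws open and shut, and the axes are right-handed (so a half turn about x gives the same grasp; the last joint's range is limited). The gripper opens to 85 mm and grips with 20 to 120 N. Pads are 22 mm wide; open, the fingers measure 114 mm over their backs; the gripper's body (76 mm by 85 mm) begins 54 mm behind the grasp point. The pads swing forward as they close: fully open they stand 13 mm farther back than shut.
Start: joints at [-73.465, 29.874, -2.08, 91.645, 1.215, 58.505, -6.463], TCP at [219.487, 585.183, 208.791] pointing down, gripper open.
Joint ranges: [-166.77, 166.77], [-17.47, 122.26], [-85.68, 81.53], [9.62, 139.38], [-72.42, 252.41], [9.2, 110.78], [-144.41, 144.41]. Speed limits (degrees/s): [108.29, 108.29, 136.94, 136.94, 172.46, 172.46, 172.46].

INTERFACE

Orientations are given as [roll, pitch, yaw] about the fixed x, y, z axes, in that order (R = Rz(yaw) Ry(pitch) Rx(roll)).
In Python, from station import robot, viewer gives the robot as it stands.
- The arm moves only by the tool play_rows, never from a script. Its argument "plan" is a list of rows, each a list of 2 entries, a list of its own where there are three numbers: the shift along the tool's x, y, z in m, then the turn, a rotation vector about the tool's x, y, z in degrees. A call has 1 to 12 rows; each row shifts and turns the pose as measured when the row begins, along the tool's axes as they then stand; what a row does not reach is not made up. A row lasts 1/8 s, in which the tool goes at most 62.5 mm and 10.7 degrees, less where a joint would pass 70% of its speed; a pose out of reach is approached as far as the arm can. A call is refused whole if a number of a shift passes 0.0625 or a number of a turn 10.7, either way. A call with a gripper value outside its range is refused whole. "hand" is the gripper command: -1 is fully open, 1 is shut, values between are in proportion, set as the call begins (left out, the last holds). The fingers move at their own pace and stop on an object; the grip force is fixed at half the most. Time passes only in rows, so rows that do not move let the fingers close. It gives the time, the measured TCP pose, the force and the opening at its end, in the units of the state.
- robot.observe(): the state, without advancing time (a new reading comes with each control period).
- viewer.snapshot(name): name is "scene" or "top" or "wrist"; returns the picture (420x560x3 uint8, red, green, blue); there is no depth.
- viewer.camera_model(name): a dict with "K" (3x3 intrinsics, pixels), "dist_coeffs" ([k1, k2, p1, p2, k3] as OpenCV has them; the pictures are not rectified), "view" (4x4, takes a point from world to camera coordinates). Camera axes: x right, y up, looking along -z (the intrinsics and any distortion apply to the point x, -y, -z); pixel columns grow to the right and rows downward; lengths in mm; the calibration is good to about 2 mm. A picture is of the moment at which its call begins: read the wrist's pose just before it. camera_model takes no time and is no camera call; for the wrist camera it gives the pose at the moment of the call.
- robot.sign_off(): hands the job in, once; it reports no verdict.
The state is a dict: "time": time; "joint_positions": joint angles; "joint_vel": joint speeds; "tau": joint torques, N m; "tcp_pos": TCP position; "orientation": TCP orientation; "ft_force": force on the tool from outside, world axes, zero at the start; "torque": the same for the moment, N m; "width": finger opening in mm.
Only numpy, scipy, OpenCV 4.12 (cv2) and the standard library are available. Lean on these libraries where they do the work, as an engineer would, in place of code of your own. Each camera call takes 0.05 s, during which the arm holds its last target.

TASK

Take the brass rod from the rack and feed it endwise through the rod cutter's guide tube from its orange funnel mouth, keeping it straight and not forcing it, until its end rests against the red stop, and let go of it. Only then flip the two orange toggles on the switch bank fully on, away from the robot. Leave the black toggles off and the other rods and things on the desk where they are.

Things in the scene. Friction and masses are not known exactly. Their poses are not given: they have to be found in the camera images.
- guide: Rod cutter, fixed: grey bed 240 x 70 mm, 20 mm high, from x = -20 to 220 mm, carrying a level steel guide tube on two posts. Origin on the table below the tube's mouth; +x is the feed direction (mouth into tube). A blue motor (top 124 mm above the table) with a disc stands beside the tube's far end: x 110 to 216 mm, y 18 to 85 mm.
- guide_mouth (a point): Centre of the open mouth of the guide tube, on its axis, 100 mm above the table; axes as the guide's. Orange funnel: 39 mm outside, about 30 mm inside, narrowing over the first 16 mm to the steel tube's 15 mm bore (24 mm outside), which ends 100 mm beyond the mouth.
- stop: Red stop plate on the cutter's bed beyond the far end of the tube, fixed, 26 wide x 50 high x 12 mm thick. Origin at the point of its face that the rod's end meets, on the tube's axis; x is the feed direction, the same as the guide's. It stands 135 to 170 mm beyond the tube's mouth.
- rack: Wooden rod rack, fixed: foot plate 190 x 150 mm, two notched bars at x = -80 and +80 mm (20 mm thick, 56 mm high). Origin at the centre of its underside, x along the rods. The rods lie in open notches 16 mm wide and 12 mm deep, at y = -50, 0 and +50 mm, with their axes 50 mm above the table; between the bars it is open down to the 6 mm foot plate.
- brass_rod_mid (a point): Centre (on the axis, half-way along) of the brass rod: yellow metal, round, 12 mm diameter, 240 mm long over its rounded ends, about 0.23 kg. x lies along the rod. Both ends are alike. Let go part-way in, with its middle still outside the bore, its tail hangs down by the bore's play (up to about 0.05 rad); pushed so tilted it binds.
- alu_rod_mid (a point): Centre of the silvery rod, same size, lying in another notch of the rack; bystander.
- dark_rod_mid (a point): Centre of the dark, nearly black rod, same size, lying in another notch of the rack; bystander.
- bank: Switch bank, a grey box 75 x 190 x 30 mm, fixed. Origin at the centre of its underside; its x is the direction (away from the robot) in which the toggles are flipped on, y along the row. Five toggles stand on it in a row, 34 mm apart, in any order: two with orange tips, three with black.
- orange_a (a joint): Toggle with orange tip: 0 = off, leaning toward the robot (as at the start); 0.9 rad = fully on, leaning away from it. Pivot 42 mm above the table in the bank's middle line. It stays where it is left; about 1.5 N at the tip moves it.
- orange_a_tip (a point): Centre of the ball (15 mm diameter) on the tip of that orange toggle, 40 mm from its pivot: 78 mm above the table and 17 mm to the robot's side of the pivot when off, 17 mm beyond it when on.
- orange_b (a joint): Toggle with orange tip: 0 = off, leaning toward the robot (as at the start); 0.9 rad = fully on, leaning away from it. Pivot 42 mm above the table in the bank's middle line. It stays where it is left; about 1.5 N at the tip moves it.
- orange_b_tip (a point): Centre of the ball (15 mm diameter) on the tip of that orange toggle, 40 mm from its pivot: 78 mm above the table and 17 mm to the robot's side of the pivot when off, 17 mm beyond it when on.
- black_a (a joint): Toggle with black tip: 0 = off, leaning toward the robot (as at the start); 0.9 rad = fully on, leaning away from it. Pivot 42 mm above the table in the bank's middle line. It stays where it is left; about 1.5 N at the tip moves it.
- black_a_tip (a point): Centre of the ball (15 mm diameter) on the tip of that black toggle, 40 mm from its pivot: 78 mm above the table and 17 mm to the robot's side of the pivot when off, 17 mm beyond it when on.
- black_b (a joint): Toggle with black tip: 0 = off, leaning toward the robot (as at the start); 0.9 rad = fully on, leaning away from it. Pivot 42 mm above the table in the bank's middle line. It stays where it is left; about 1.5 N at the tip moves it.
- black_b_tip (a point): Centre of the ball (15 mm diameter) on the tip of that black toggle, 40 mm from its pivot: 78 mm above the table and 17 mm to the robot's side of the pivot when off, 17 mm beyond it when on.
- black_c (a joint): Toggle with black tip: 0 = off, leaning toward the robot (as at the start); 0.9 rad = fully on, leaning away from it. Pivot 42 mm above the table in the bank's middle line. It stays where it is left; about 1.5 N at the tip moves it.
- black_c_tip (a point): Centre of the ball (15 mm diameter) on the tip of that black toggle, 40 mm from its pivot: 78 mm above the table and 17 mm to the robot's side of the pivot when off, 17 mm beyond it when on.
- bead_jar: Pink jar, 46 mm diameter, 65 mm high, loose bystander. Origin at its foot.
- amethyst: Purple stone, 54 mm across, 35 mm high, loose bystander. Origin at its foot.
- pliers: Pliers with orange and red grips lying flat, 155 mm long along x, 60 mm wide, 18 mm high, loose bystander. Origin near the joint, at table height.
- polish: Amber bottle, 54 mm diameter, 125 mm high, loose bystander. Origin at its foot.
- mug: White mug, 80 mm diameter, 90 mm high, loose bystander. Origin at its foot.
- driver: Screwdriver with red handle lying flat, 160 mm long along x, loose bystander. Origin at table height.

How it is judged (in metres and radians):
On the way, in this order (a step that is already met when the one before it is completed fails the run):
1. the brass rod lies through the guide tube with its end against the stop, released, both orange toggles still off (x of brass_rod_mid in the frame of stop between -0.124 and -0.117 m and y of brass_rod_mid in the frame of stop between -0.006 and 0.006 m and z of brass_rod_mid in the frame of stop between -0.006 and 0.006 m and angle between the x axis of brass_rod_mid and the x axis of guide, either way round below 0.06 rad and value of joint each of orange_a, orange_b below 0.4 rad and contact force between the fingers and brass_rod below 0.2 N), for 0.2 s.
2. both orange toggles are fully on, the rod still home (x of brass_rod_mid in the frame of stop between -0.124 and -0.117 m and y of brass_rod_mid in the frame of stop between -0.006 and 0.006 m and z of brass_rod_mid in the frame of stop between -0.006 and 0.006 m and angle between the x axis of brass_rod_mid and the x axis of guide, either way round below 0.06 rad and value of joint each of orange_a, orange_b above 0.75 rad), for 0.2 s.
At the end, for the whole second after the job is handed in: The brass rod lies at rest in the guide tube, its end within 4 mm of the stop, on the tube's axis within 6 mm and 0.06 rad; both orange toggles are beyond 0.75 rad, all black ones below 0.15 rad (all of step 2 and value of joint each of black_a, black_b, black_c below 0.15 rad and linear speed of brass_rod below 0.02 m/s); the robot touches nothing.
It fails at once if an orange toggle is flipped before the brass rod is home (value of joint any of orange_a, orange_b above 0.4 rad and x of brass_rod_mid in the frame of stop below -0.14 m).
It fails at once if a black toggle is moved by more than 0.3 rad (value of joint any of black_a, black_b, black_c above 0.3 rad).
It fails at once if the rod is jammed or forced: more than 45 N on the cutter's guide (contact force between brass_rod and guide above 45 N).
It fails at once if another rod is disturbed by more than 25 mm (distance of any of alu_rod_mid, dark_rod_mid from where it was at the start of the episode above 0.025 m).
It fails at once if a bystander is moved by more than 30 mm (distance of any of bead_jar, amethyst, pliers, polish, mug, driver from where it was at the start of the episode above 0.03 m).
It also fails if it takes over 64 s, if anything falls off the work surface, if the arm or the gripper's body presses on something with over 40 N, if the wrist force passes 120 N, or if a joint passes its speed limit or range.

## Working session

There is one attempt and no reset: what is moved stays moved. The work goes in short steps, Python scripts to look and compute and a tool call to move; the robot and the scene stay as the last step left them, time stands still between calls to the robot, and variables do not carry over. Pictures are saved under pics/ and viewed, and the job is handed in when it is done.

Besides the shell and the picture viewer there is one more tool, called after "Call:" by a JSON object that holds its "method" and its "body". play_rows: Moves the arm, as the interface text tells. Its arguments: {"type":"object","properties":{"plan":{"type":"array","items":{"type":"array"}},"hand":{"type":"number"}},"required":["plan"]}

```bash
mkdir -p pics; ls; python3 - <<'E'
from station import robot, viewer
import cv2
print(robot.observe(), robot.grasp_offset)
for n in ["scene","top","wrist"]:
    m=viewer.camera_model(n); print(n,m)
    cv2.imwrite(f"pics/{n}0.png",viewer.snapshot(n)[:,:,::-1])
E
```

```text
pics
{'time': 0.0, 'joint_positions': array([-73.46531239,  29.91009025,  -2.08149053,  91.67335875,
         1.21559764,  58.50446794,  -6.46523559]), 'joint_vel': array([-0.09395828,  0.04015521,  0.034039  , -0.08729346,  0.00895245,
        0.07054181, -0.02283719]), 'tau': array([-3.04864470e-04, -9.27110624e+01,  1.97991170e+00, -3.69954944e+01,
        1.78517879e-02,  7.86799559e-03, -8.56541965e-05]), 'tcp_pos': array([219.37308197, 584.84801421, 208.21821957]), 'orientation': array([ -85.25681385,   89.93417007, -105.81595709]), 'ft_force': array([ 0.76734446, -0.7086615 ,  0.0167689 ]), 'torque': array([-0.0136678 , -0.00250441, -0.00379839]), 'width': 85.35402967838067} 18.700000000000003
scene {'K': array([[430.40595085,   0.        , 271.22852497],
       [  0.        , 430.40595085, 213.59125623],
       [  0.        ,   0.        ,   1.        ]]), 'dist_coeffs': array([-0.13586002,  0.        ,  0.        ,  0.        ,  0.        ]), 'view': array([[-1.45575039e-01,  9.89346208e-01,  1.41025138e-03,
         6.05580414e+01],
       [-7.42776767e-01, -1.10235516e-01,
[... 725 characters left out ...]
2e+03],
       [ 0.00000000e+00,  0.00000000e+00,  0.00000000e+00,
         1.00000000e+00]])}
wrist {'K': array([[306.29767648,   0.        , 276.21903023],
       [  0.        , 306.29767648, 213.42597777],
       [  0.        ,   0.        ,   1.        ]]), 'dist_coeffs': array([-0.02248292,  0.        ,  0.        ,  0.        ,  0.        ]), 'view': array([[ 3.51581494e-01,  9.36156934e-01, -8.04544694e-04,
        -6.23584199e+02],
       [-9.00966295e-01,  3.38131688e-01, -2.71894644e-01,
         3.56315450e+01],
       [-2.54264015e-01,  9.63179929e-02,  9.62326688e-01,
        -3.78079477e+02],
       [ 0.00000000e+00,  0.00000000e+00,  0.00000000e+00,
         1.00000000e+00]])}
```

View pics/top0.png

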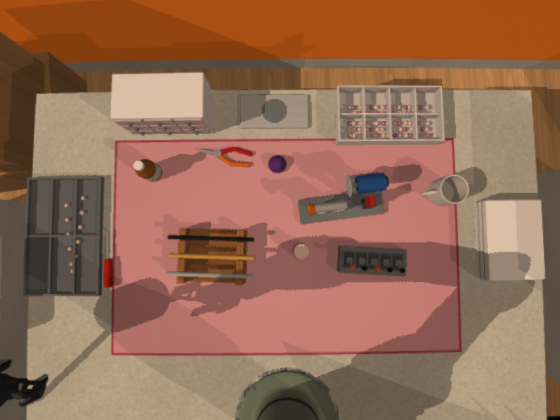

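View pics/scene0.png

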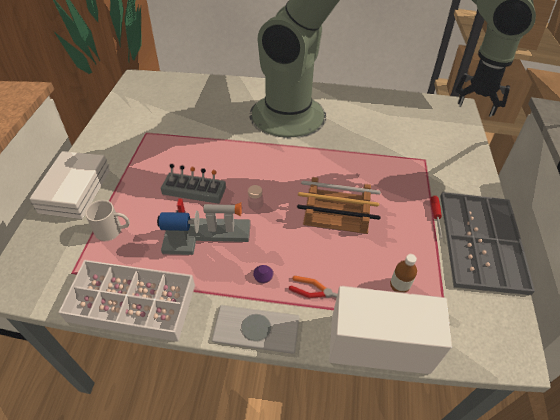

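View pics/wrist0.png

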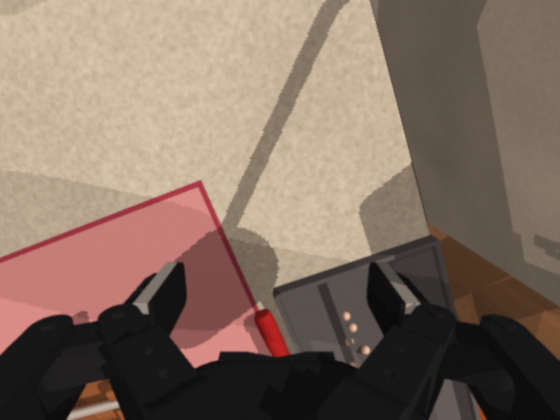

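Top view: the rack is near (212,256), with the brass rod in the middle. The guide is near (340,205) with its mouth at (312,209), and the bank is near (372,261). I'll enlarge these.

```bash
python3 - <<'E'
import cv2
t=cv2.imread("pics/top0.png"); s=cv2.imread("pics/scene0.png")
def crop(im,x,y,w,h,k,n): cv2.imwrite(f"pics/{n}.png",cv2.resize(im[y:y+h,x:x+w],None,fx=k,fy=k,interpolation=cv2.INTER_CUBIC))
crop(t,290,160,130,120,6,"c_t_guide")
crop(t,155,220,110,75,7,"c_t_rack")
crop(s,150,155,110,100,7,"c_s_guide")
crop(s,295,170,100,70,8,"c_s_rack")
E
```

```text
(no output)
```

View pics/c_t_guide.png

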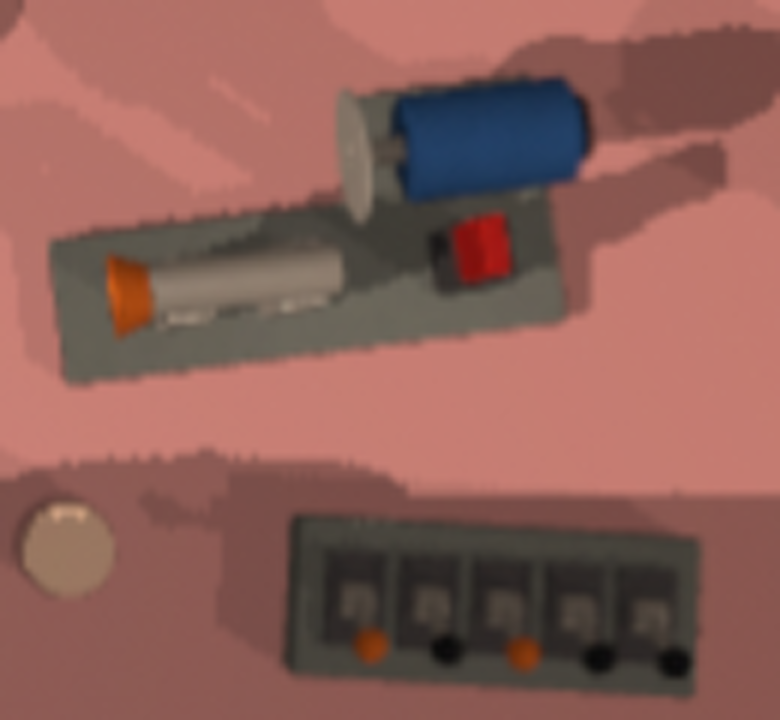

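View pics/c_t_rack.png

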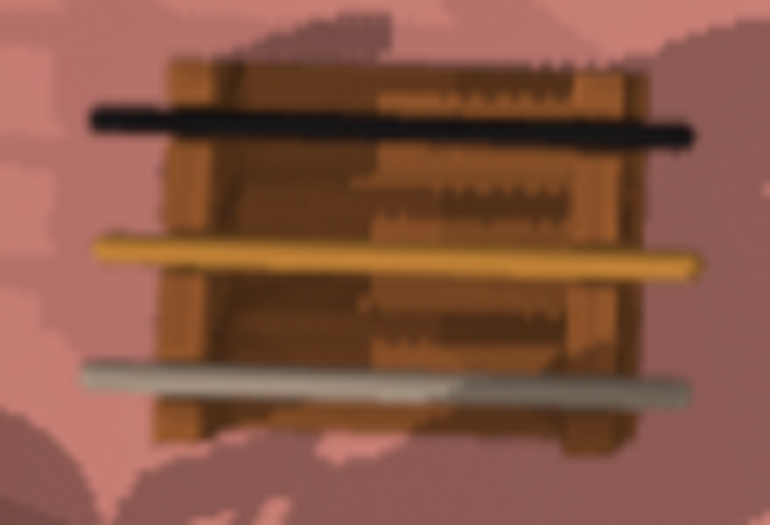

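View pics/c_s_guide.png

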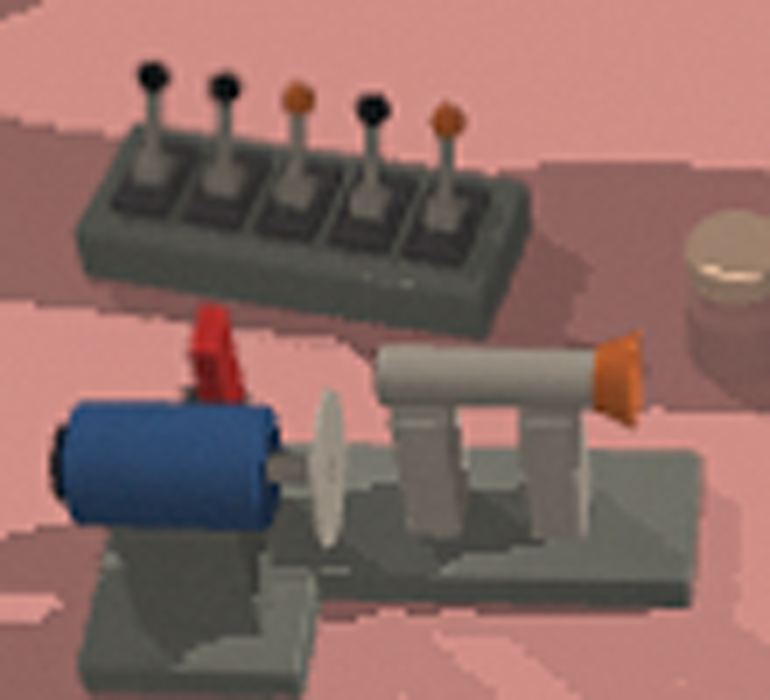

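View pics/c_s_rack.png

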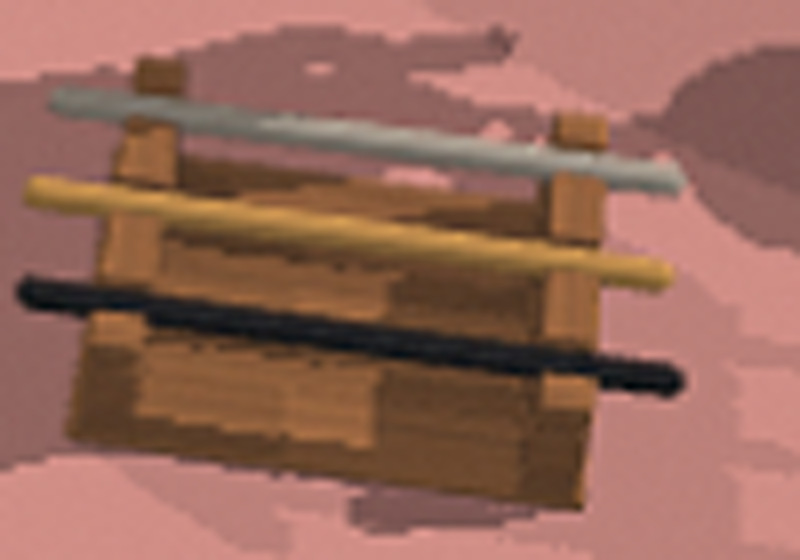

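```bash
cat > h.py <<'E'
import numpy as np, cv2
from station import robot, viewer
M={}
def cam(n):
    if n=="wrist": return viewer.camera_model(n)
    if n not in M: M[n]=viewer.camera_model(n)
    return M[n]
def ray(n,uv,m=None):
    m=m or cam(n); p=cv2.undistortPoints(np.array([[uv]],float),m["K"],m["dist_coeffs"])[0,0]
    R=m["view"][:3,:3];t=m["view"][:3,3]
    return -R.T@t, R.T@np.array([p[0],-p[1],-1.])
def atz(n,uv,z,m=None):
    c,d=ray(n,uv,m); return c+d*(z-c[2])/d[2]
def tri(obs):
    A=np.zeros((3,3));b=np.zeros(3)
    L=[ray(*o) for o in obs]
    for c,d in L:
        d=d/np.linalg.norm(d);P=np.eye(3)-np.outer(d,d);A+=P;b+=P@c
    x=np.linalg.solve(A,b)
    return x,[np.linalg.norm((np.eye(3)-np.outer(d,d)/(d@d))@(x-c)) for c,d in L]
def proj(n,X,m=None):
    m=m or cam(n);P=(m["view"]@np.append(X,1))[:3]*[1,-1,-1]
    return cv2.projectPoints(P[None],np.zeros(3),np.zeros(3),m["K"],m["dist_coeffs"])[0].ravel()
def cr(x0,y0,k): return lambda u,v:(x0+(u+.5)/k-.5,y0+(v+.5)/k-.5)
def crop(im,x,y,w,h,k,n): cv2.imwrite(f"pics/{n}.png",cv2.resize(im[y:y+h,x:x+w],None,fx=k,fy=k,interpolation=cv2.INTER_CUBIC)[:,:,::-1])
E
python3 - <<'E'
from h import *
np.set_printoptions(precision=1,suppress=True)
tg=cr(290,160,6);tr=cr(155,220,7);sg=cr(150,155,7);sr=cr(295,170,8)
P={'brassL':(tr(97,247),sr(672,274),50),'brassR':(tr(702,267),sr(28,192),50),
'aluL':(tr(82,374),sr(683,179),50),'aluR':(tr(690,397),sr(52,100),50),
'darkL':(tr(92,118),sr(682,380),50),'darkR':(tr(694,137),sr(20,290),50),
'mouth':(tg(114,297),sg(636,380),100),'tubeend':(tg(343,270),sg(380,375),100),
'o1':(tg(372,646),sg(448,120),78),'b1':(tg(447,650),sg(373,110),78),'o2':(tg(525,654),sg(299,99),78),'b2':(tg(598,658),sg(226,88),78),'b3':(tg(675,663),sg(153,76),78)}
for k,(a,b,z) in P.items():
    x,e=tri([("top",a),("scene",b)]); print(k,'tri',x,np.array(e),'top@z',atz("top",a,z)[:2],'scene@z',atz("scene",b,z)[:2])
for c in [(50,241),(68,384),(565,318)]: print('bed',atz("top",tg(*c),20))
for c in [(293,516),(285,670),(692,697),(699,540)]: print('bank',atz("top",tg(*c),30))
for c in [(453,222),(505,214),(513,275),(462,283)]: print('stop',atz("top",tg(*c),110))
E
```

```text
brassL tri [465.9 321.7  52.1] [1.1 1.1] top@z [465.9 321.1] scene@z [463.5 323.2]
brassR tri [456.4  85.   48.8] [1.1 1.1] top@z [456.6  83.8] scene@z [457.4  86.2]
aluL tri [416.6 326.9  52.3] [1. 1.] top@z [416.5 326.6] scene@z [413.9 328.4]
aluR tri [406.   89.4  48.1] [0.6 0.6] top@z [406.3  88.7] scene@z [407.8  90.1]
darkL tri [516.2 324.4  51.2] [1.2 1.2] top@z [516.3 323.6] scene@z [514.7 325.8]
darkR tri [507.1  87.6  50.4] [0.9 0.9] top@z [507.2  86.7] scene@z [506.6  88.4]
mouth tri [585.4 -60.2  99.4] [0.7 0.7] top@z [585.5 -60.9] scene@z [585.9 -59.3]
tubeend tri [ 596.4 -160.3   98.2] [1.5 1.5] top@z [ 596.5 -161.5] scene@z [ 597.9 -158.2]
o1 tri [ 430.8 -174.2   78.1] [0.7 0.7] top@z [ 430.9 -175. ] scene@z [ 430.7 -173.5]
b1 tri [ 428.6 -207.9   77.6] [0.5 0.5] top@z [ 428.8 -208.3] scene@z [ 429.1 -207.3]
o2 tri [ 426.4 -242.2   77.6] [0.9 0.9] top@z [ 426.6 -243.1] scene@z [ 426.8 -241.1]
b2 tri [ 424.4 -275.3   78. ] [0.3 0.3] top@z [ 424.4 -275.7] scene@z [ 424.4 -274.9]
b3 tri [ 421.7 -309.6   78.4] [0.4 0.4] top@z [ 421.8 -310.1] scene@z [ 421.4 -309.3]
bed [617.1 -37.1  20. ]
bed [549.5 -44.8  20. ]
bed [ 578.6 -280.6   20. ]
bank [ 487.  -148.2   30. ]
bank [ 415.9 -143.3   30. ]
bank [ 401.2 -332.9   30. ]
bank [ 473.8 -338.2   30. ]
stop [ 616.3 -208.1  110. ]
stop [ 619.6 -231.   110. ]
stop [ 593.  -233.8  110. ]
stop [ 589.7 -211.4  110. ]
```

Triangulation agrees with the known heights (50, 100 and 78 mm), and the toggles come out 34 mm apart. Next I'll plan the approach.

```bash
cat >> h.py <<'E'
from scipy.spatial.transform import Rotation as Ro
np.set_printoptions(precision=2,suppress=True)
def pose():
    o=robot.observe(); return o,o["tcp_pos"],Ro.from_euler("xyz",o["orientation"],degrees=True)
def down(fdir_deg,flip=1):
    # tool x down, tool y horizontal perpendicular to the rod heading fdir
    a=np.radians(fdir_deg); x=np.array([0,0,-1.]); y=flip*np.array([-np.sin(a),np.cos(a),0]); z=np.cross(x,y)
    return Ro.from_matrix(np.c_[x,y,z])
def goto(P,Rt):
    o,p,R=pose(); d=R.inv().apply(np.array(P)-p); r=(R.inv()*Rt).as_rotvec(degrees=True)
    print("t",o["time"],"tcp",p,"w",o["width"],"F",o["ft_force"],"\n shift tool mm",d,"turn",r)
E
python3 - <<'E'
from h import *
o,p,R=pose(); print(R.as_matrix())
for f in (1,-1): goto((463,253,130),down(-92.3,f))
# jar, amethyst
print(atz("top",cr(290,160,6)(68,548),65))
E
```

```text
[[-0.    0.35  0.94]
 [-0.    0.94 -0.35]
 [-1.   -0.    0.  ]]
t 0.15 tcp [219.42 584.97 208.38] w 85.14758444140267 F [0.17 0.2  0.64] 
 shift tool mm [  78.58 -225.23  344.64] turn [71.74  0.03  0.04]
t 0.15 tcp [219.42 584.97 208.38] w 85.14758444140267 F [0.17 0.2  0.64] 
 shift tool mm [  78.58 -225.23  344.64] turn [-108.26   -0.04    0.03]
[474.8  -41.38  65.  ]
```

```bash
cat >> h.py <<'E'
def rows(P,Rt,n):
    goto(P,Rt); o,p,R=pose(); r=(R.inv()*Rt).as_rotvec(); 
    for k in range(n):
        Rk=R*Ro.from_rotvec(r*k/n); d=Rk.inv().apply((np.array(P)-p)/n)/1000
        print("[[%.3f,%.3f,%.3f],[%.1f,%.1f,%.1f]],"%(*d,*np.degrees(r/n)),end="")
    print()
E
python3 -c "
from h import *
rows((463,253,140),down(-92.3),8)"
```

```text
t 0.15 tcp [219.42 584.97 208.38] w 85.14758444140267 F [0.17 0.2  0.64] 
 shift tool mm [  68.58 -225.24  344.64] turn [71.74  0.03  0.04]
[[0.009,-0.028,0.043],[9.0,0.0,0.0]],[[0.009,-0.021,0.047],[9.0,0.0,0.0]],[[0.009,-0.014,0.050],[9.0,0.0,0.0]],[[0.009,-0.006,0.051],[9.0,0.0,0.0]],[[0.009,0.002,0.051],[9.0,0.0,0.0]],[[0.009,0.010,0.050],[9.0,0.0,0.0]],[[0.009,0.018,0.048],[9.0,0.0,0.0]],[[0.009,0.025,0.045],[9.0,0.0,0.0]],
```

Call:
{"method": "play_rows", "body": {"plan": [[[0.009,-0.028,0.043],[9,0,0]],[[0.009,-0.021,0.047],[9,0,0]],[[0.009,-0.014,0.05],[9,0,0]],[[0.009,-0.006,0.051],[9,0,0]],[[0.009,0.002,0.051],[9,0,0]],[[0.009,0.01,0.05],[9,0,0]],[[0.009,0.018,0.048],[9,0,0]],[[0.009,0.025,0.045],[9,0,0]],[[0,0,0],[0,0,0]]], "hand": 0.1}}

```text
time: 1.27
tcp_pos: [460.9, 237.7, 133.0]
orientation: [-31.5, 89.9, -126.4]
ft_force: [-0.1, -0.3, -0.2]
width: 38.3
```

```bash
python3 -c "
from h import *
rows((463,253,80),down(-92.3),4)
print(robot.observe()['joint_positions'])
m=viewer.camera_model('wrist')
im=viewer.snapshot('wrist');cv2.imwrite('pics/w1.png',im[:,:,::-1])
np.save('m1.npy',m,allow_pickle=True)
for t in range(-120,121,20): print(t,proj('wrist',np.array([461.2,203.3,50])+t*np.array([-.04,-.999,0]),m),end=';')
"
```

```text
t 1.275 tcp [460.92 237.67 132.97] w 38.345576873464815 F [-0.1  -0.33 -0.16] 
 shift tool mm [ 52.95   0.8  -15.52] turn [-2.61  0.07  0.04]
[[0.013,0.000,-0.004],[-0.7,0.0,0.0]],[[0.013,0.000,-0.004],[-0.7,0.0,0.0]],[[0.013,0.000,-0.004],[-0.7,0.0,0.0]],[[0.013,0.000,-0.004],[-0.7,0.0,0.0]],
[-47.46  27.41  18.23 112.45 -12.37  42.07 -26.81]
-120 [272.85 102.86];-100 [274.1  129.84];-80 [275.3  155.71];-60 [276.45 180.5 ];-40 [277.55 204.26];-20 [278.6  227.03];0 [279.61 248.86];20 [280.58 269.79];40 [281.51 289.87];60 [282.39 309.13];80 [283.25 327.61];100 [284.07 345.34];120 [284.85 362.38];
```

View pics/w1.png

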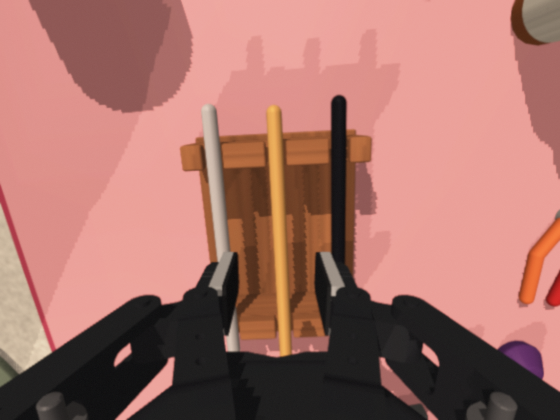

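The wrist view agrees with the rod estimate: its far end is at (273,107), against a predicted (273,103). I'll descend, correct, then go down to grip height.

Call:
{"method": "play_rows", "body": {"plan": [[[0.013,0,-0.004],[-1.3,0,0]],[[0.013,0,-0.004],[-1.3,0,0]],[[0.013,0,-0.004],[0,0,0]],[[0.013,0.001,-0.004],[0,0,0]],[[0,0,0],[0,0,0]]]}}

```text
time: 1.95
tcp_pos: [459.6, 260.0, 76.5]
orientation: [-95.9, 89.8, 172.6]
ft_force: [-0.1, 0.2, -0.3]
width: 38.5
```

```bash
python3 -c "
from h import *
rows((463.2,253,32),down(-92.3),5)"
```

```text
t 1.95 tcp [459.57 260.04  76.51] w 38.51553368781621 F [-0.06  0.18 -0.3 ] 
 shift tool mm [44.5   3.95  6.96] turn [ 0.86 -0.02  0.18]
[[0.009,0.001,0.001],[0.2,-0.0,0.0]],[[0.009,0.001,0.001],[0.2,-0.0,0.0]],[[0.009,0.001,0.001],[0.2,-0.0,0.0]],[[0.009,0.001,0.001],[0.2,-0.0,0.0]],[[0.009,0.001,0.001],[0.2,-0.0,0.0]],
```

Call:
{"method": "play_rows", "body": {"plan": [[[0.004,0.003,0.005],[0.8,0,0]],[[0.009,0.001,0.001],[0,0,0]],[[0.009,0,0],[0,0,0]],[[0.009,0,0],[0,0,0]],[[0.007,0,0],[0,0,0]],[[0,0,0],[0,0,0]]]}}

```text
time: 2.7
tcp_pos: [463.9, 253.1, 36.2]
orientation: [-99.7, 89.9, 168.0]
ft_force: [-0.6, -0.6, 0.1]
width: 38.6
```

```bash
python3 -c "
from h import *
rows((463.2,253,31),down(-92.3),1)"
```

```text
t 2.7 tcp [463.93 253.12  36.16] w 38.60934537252079 F [-0.57 -0.59  0.11] 
 shift tool mm [ 5.17 -0.71  0.16] turn [-0.05 -0.02  0.14]
[[0.005,-0.001,0.000],[-0.1,-0.0,0.1]],
```

Call:
{"method": "play_rows", "body": {"plan": [[[0.005,-0.001,0],[0,0,0]],[[0,0,0],[0,0,0]]]}}

```text
time: 2.95
tcp_pos: [462.9, 253.3, 31.1]
orientation: [-106.4, 89.9, 161.3]
ft_force: [1.5, 0.2, 0.9]
width: 38.7
```

Call:
{"method": "play_rows", "body": {"plan": [[[0,0,0],[0,0,0]],[[0,0,0],[0,0,0]],[[0,0,0],[0,0,0]],[[0,0,0],[0,0,0]],[[0,0,0],[0,0,0]]], "hand": 1}}

```text
time: 3.58
tcp_pos: [465.3, 253.9, 33.9]
orientation: [148.4, 89.8, 56.0]
ft_force: [0.1, 1.1, -0.4]
width: -0.1
```

```bash
python3 -c "
from h import *
rows((463.2,253,81),down(-92.3),3)"
```

```text
t 3.575 tcp [465.26 253.9   33.93] w -0.08728970290839863 F [ 0.14  1.11 -0.41] 
 shift tool mm [-47.07  -1.92   0.81] turn [-0.09 -0.2  -0.13]
[[-0.016,-0.001,0.000],[-0.0,-0.1,-0.0]],[[-0.016,-0.001,0.000],[-0.0,-0.1,-0.0]],[[-0.016,-0.001,0.000],[-0.0,-0.1,-0.0]],
```

The fingers closed to 0, so I missed the rod. Looking.

```bash
python3 -c "
from h import *
for n in ['wrist','scene','top']:
    im=viewer.snapshot(n)
    if n=='wrist': cv2.imwrite('pics/w2.png',im[:,:,::-1])
    if n=='scene': crop(im,280,130,140,110,5,'s2')
    if n=='top': crop(im,150,210,130,100,5,'t2')
print(robot.observe()['tcp_pos'])
"
```

```text
[465.05 253.83  33.65]
```

View pics/w2.png

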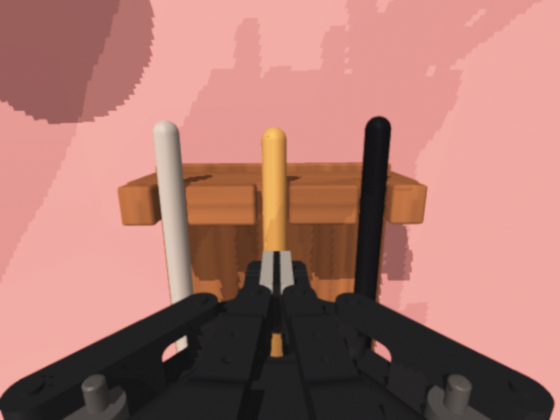

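View pics/s2.png

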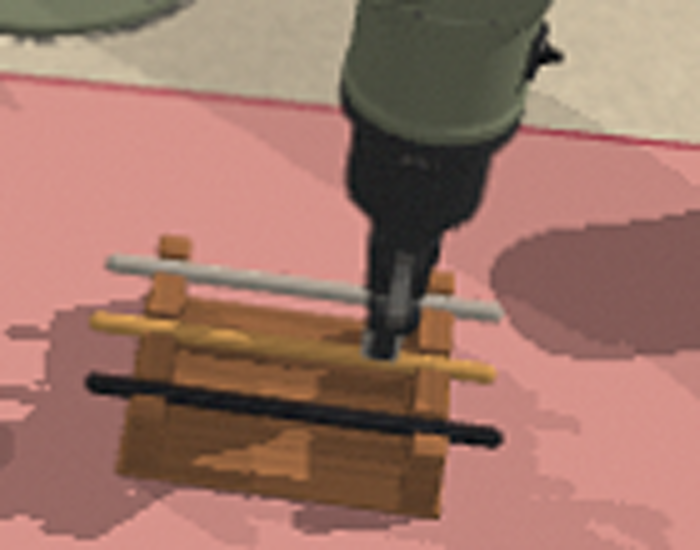

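View pics/t2.png

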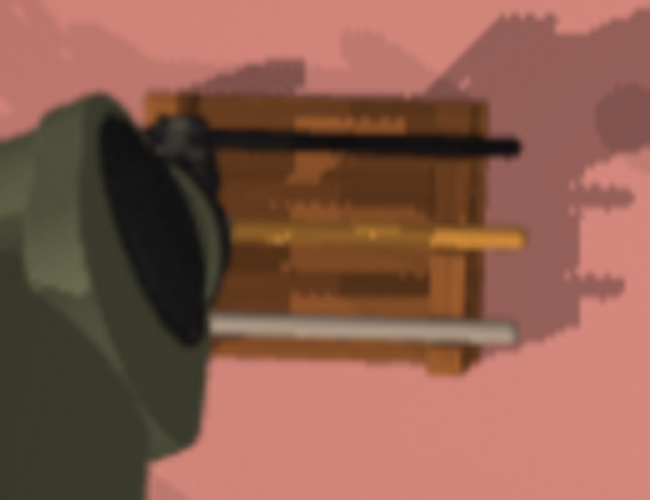

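```bash
python3 -c "
from h import *
o,p,R=pose();print(p)
s=cr(280,130,5)
for dz in (0,10,20,30):
  q=p+[0,0,dz]; a=proj('scene',q);b=proj('wrist',q)
  print(dz,'scene crop',(a-[280,130])*5,'wrist',b)
print('rod at z50',(proj('scene',[463.2,253,50])-[280,130])*5, proj('wrist',[463.2,253,50]))
x=tri([('scene',s(380,358)),('wrist',(277,252))]);print(x)
print(viewer.camera_model('wrist')['view'])
# rod end in wrist
print(proj('wrist',[465.9,322,50]))
"
```

```text
[465.05 253.83  33.65]
0 scene crop [370.19 376.88] wrist [275.69 248.9 ]
10 scene crop [372.65 365.37] wrist [275.69 255.86]
20 scene crop [375.14 353.72] wrist [275.7  263.65]
30 scene crop [377.65 341.94] wrist [275.7  272.46]
rod at z50 [372.87 355.55] [272.26 262.28]
(array([465.11, 257.28,  50.59]), [np.float64(1.7697092009692277), np.float64(1.7697092009692417)])
[[   1.     -0.04    0.   -454.34]
 [   0.04    0.96   -0.27 -274.76]
 [   0.01    0.27    0.96 -281.99]
 [   0.      0.      0.      1.  ]]
[271.32 126.24]
```

Call:
{"method": "play_rows", "body": {"plan": [[[-0.02,0,0],[0,0,0]],[[-0.02,0,0],[0,0,0]],[[-0.02,0,0],[0,0,0]],[[0,0,0],[0,0,0]]]}}

```text
time: 4.22
tcp_pos: [464.2, 253.4, 94.5]
orientation: [176.6, 89.9, 84.3]
ft_force: [-0.1, 0.8, 0.4]
width: -0.2
```

```bash
python3 -c "
from h import *
o,p,R=pose();print(p,o['width'])
m=viewer.camera_model('wrist')
im=viewer.snapshot('wrist');crop(im,200,200,160,130,5,'w3')
im=viewer.snapshot('scene');crop(im,310,110,100,100,7,'s3')
for dz in (0,10,20):
  for dy in (0,11): print(dz,dy,'s3',(proj('scene',p+[0,dy,dz])-[310,110])*7,'w3',(proj('wrist',p+[0,dy,dz],m)-200)*5)
"
```

```text
[464.24 253.42  94.45] -0.2342746458363817
0 0 s3 [328.82 565.13] w3 [378.38 244.71]
0 11 s3 [355.84 568.05] w3 [374.29 154.63]
10 0 s3 [332.49 547.8 ] w3 [378.23 279.59]
10 11 s3 [359.67 550.74] w3 [373.9  184.88]
20 0 s3 [336.2  530.27] w3 [378.06 318.71]
20 11 s3 [363.54 533.22] w3 [373.47 218.9 ]
```

View pics/w3.png

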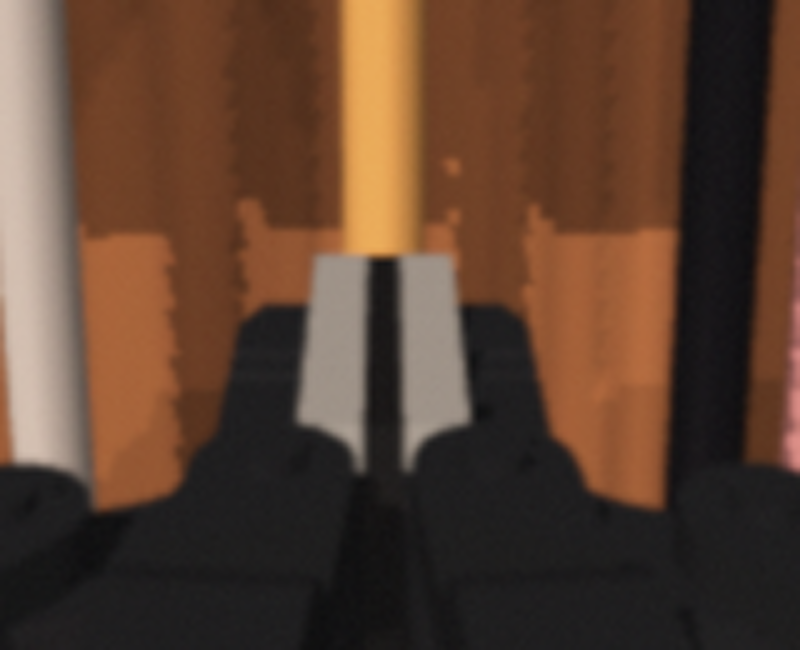

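View pics/s3.png

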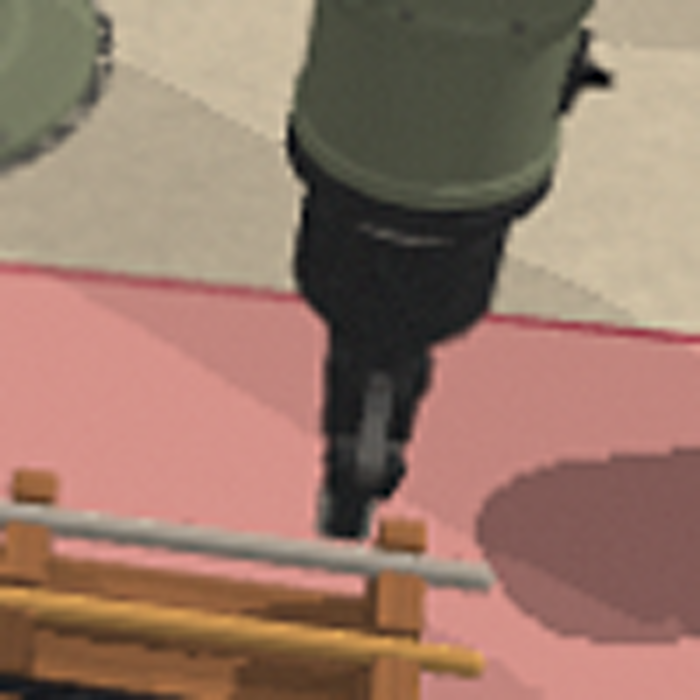

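The fingertips sit about 18–21 mm behind the reported TCP. The scene view shows the tip at (345,535), where the TCP projects to (329,565), and the fingers came to rest on top of the rod. A TCP height of about 14 mm clears the 6 mm foot plate either way, so I'll go lower with that.

Call:
{"method": "play_rows", "body": {"plan": [[[0.01,0.001,0],[0,0,0]],[[0.01,0,0],[0,0,0]],[[0,0,0],[0,0,0]]], "hand": 0.1}}

```text
time: 4.7
tcp_pos: [463.5, 252.4, 69.6]
orientation: [-72.6, 89.8, -164.9]
ft_force: [0.2, 0.3, 0.2]
width: 38.6
```

Call:
{"method": "play_rows", "body": {"plan": [[[0.013,0,0],[0,0,0]],[[0.013,0,0],[0,0,0]],[[0.012,0,0],[0,0,0]],[[0.01,0,0],[0,0,0]],[[0.006,0,0],[0,0,0]],[[0,0,0],[0,0,0]]]}}

```text
time: 5.45
tcp_pos: [463.0, 252.0, 11.0]
orientation: [-67.6, 89.7, -159.9]
ft_force: [0.6, 0.7, -0.5]
width: 38.2
```

```bash
python3 -c "
from h import *
rows((463.2,253,14),down(-92.3),1)
im=viewer.snapshot('wrist');cv2.imwrite('pics/w4.png',im[:,:,::-1])
im=viewer.snapshot('scene');crop(im,310,140,100,100,7,'s4')
"
```

```text
t 5.45 tcp [462.97 251.98  10.97] w 38.159900948192146 F [ 0.58  0.74 -0.47] 
 shift tool mm [-3.03  0.17 -1.02] turn [-0.07  0.12  0.29]
[[-0.003,0.000,-0.001],[-0.1,0.1,0.3]],
```

View pics/w4.png

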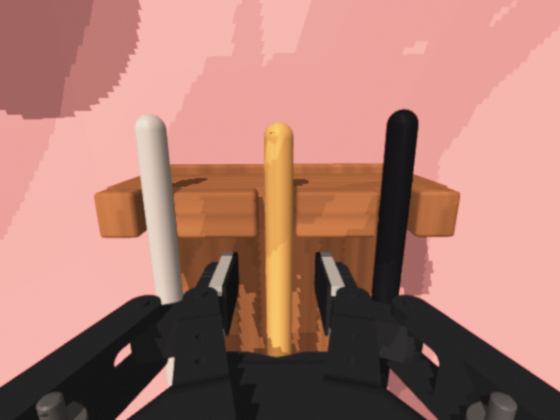

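View pics/s4.png

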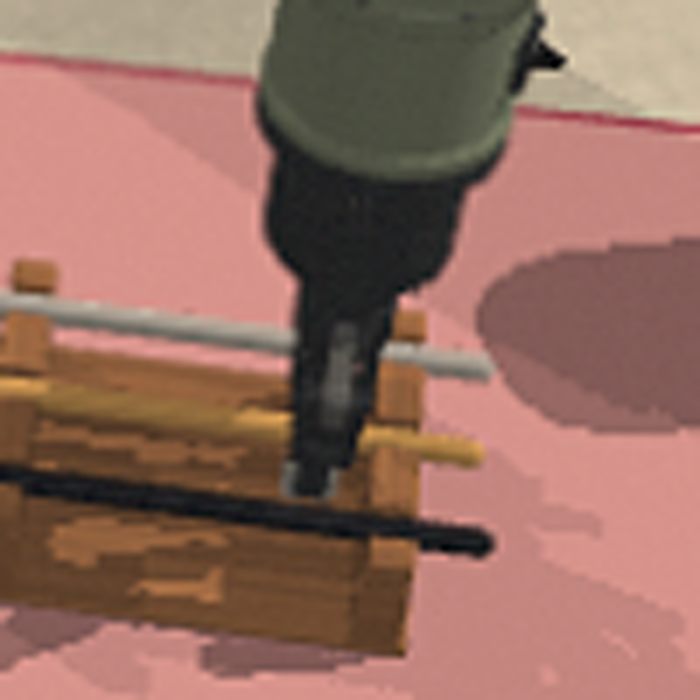

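The front finger now sits in front of the brass rod, with its tip below the rod axis. I'll close.

Call:
{"method": "play_rows", "body": {"plan": [[[0,0,0],[0,0,0]],[[0,0,0],[0,0,0]],[[0,0,0],[0,0,0]],[[0,0,0],[0,0,0]],[[0,0,0],[0,0,0]]], "hand": 1}}

```text
time: 6.18
tcp_pos: [463.7, 252.4, 12.4]
orientation: [-76.3, 89.8, -168.7]
ft_force: [1.4, 0.4, -1.3]
width: 10.2
```

Call:
{"method": "play_rows", "body": {"plan": [[[-0.008,0,0],[0,0,0]],[[-0.01,0,0],[0,0,0]],[[-0.015,0,0],[0,0,0]],[[-0.015,0,0],[0,0,0]],[[-0.01,0,0],[0,0,0]],[[0,0,0],[0,0,0]]]}}

```text
time: 6.92
tcp_pos: [464.2, 252.9, 75.6]
orientation: [-103.2, 89.9, 164.4]
ft_force: [0.1, -0.4, -2.3]
width: 10.0
```

```bash
python3 -c "
from h import *
o,p,R=pose();print(p,o['width'],R.as_matrix()); goto(p,down(-92.3))
im=viewer.snapshot('wrist');cv2.imwrite('pics/w5.png',im[:,:,::-1])
im=viewer.snapshot('scene');crop(im,285,130,115,100,7,'s5')
im=viewer.snapshot('top');crop(im,155,200,130,100,6,'t5')
"
```

```text
[464.18 252.86  75.63] 9.975916273411926 [[-0.    1.   -0.04]
 [ 0.   -0.04 -1.  ]
 [-1.   -0.   -0.  ]]
t 6.925 tcp [464.18 252.86  75.63] w 9.975916273411926 F [ 0.11 -0.4  -2.31] 
 shift tool mm [0. 0. 0.] turn [-0.06 -0.03  0.12]
```

View pics/w5.png

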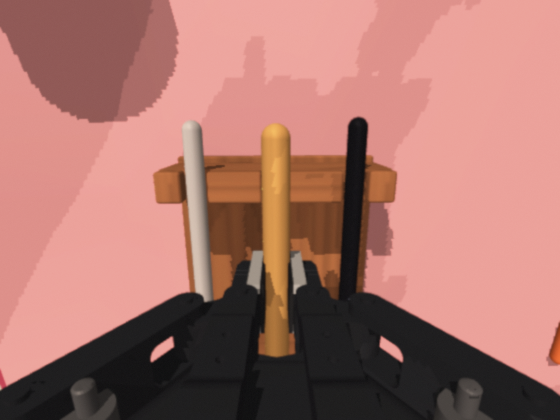

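View pics/s5.png

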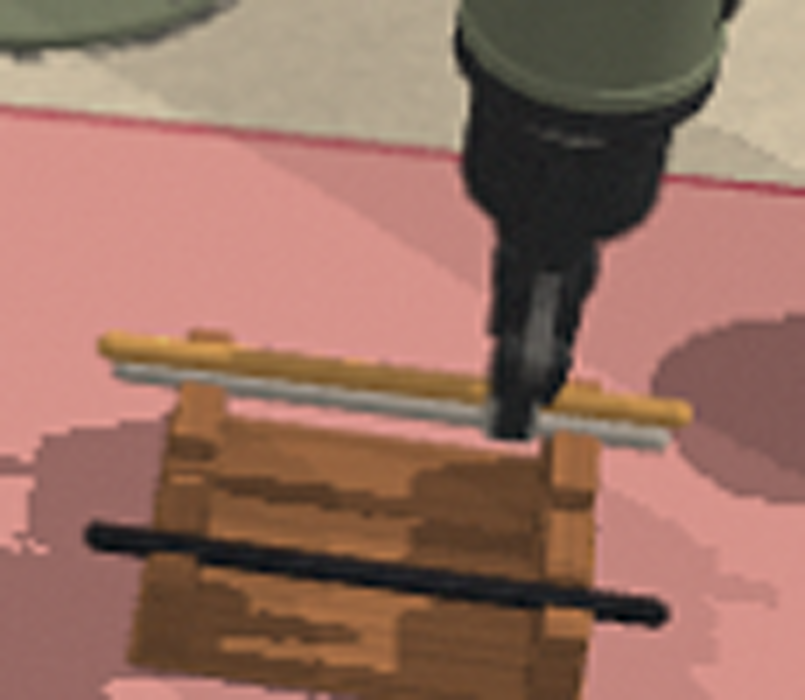

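View pics/t5.png

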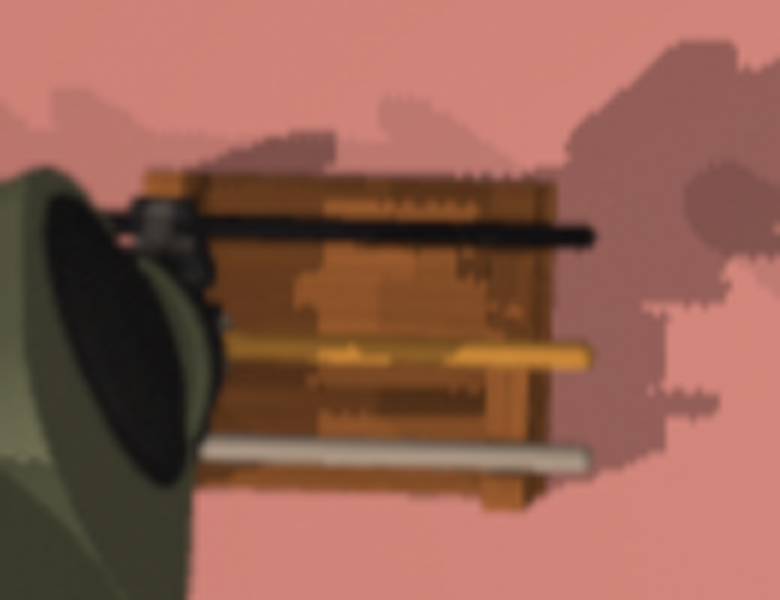

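The rod is held. I'll measure both ends: scene crop (103,346) and (688,412), top crop (590,357).

```bash
python3 -c "
from h import *
s=cr(285,130,7);t=cr(155,200,6)
f,e=tri([('scene',s(101,345)),('top',t(592,357))]);print(f,e)
m=viewer.camera_model('wrist')
b,e=tri([('scene',s(690,413)),('wrist',(276,128),m)]);print(b,e, np.linalg.norm(f-b))
o,p,R=pose();print(p)
d=(f-b)/np.linalg.norm(f-b);print(d,np.degrees(np.arctan2(d[1],d[0])))
L=(p-f)@d;q=f+d*L;print('tcp to front',L,'axis at tcp',q,'z off',q[2]-p[2],'perp',q-p)
"
```

```text
[456.86  85.05 109.63] [np.float64(0.8812437908554034), np.float64(0.8812437908554331)]
[467.22 321.7  117.36] [np.float64(1.8201404904413776), np.float64(1.8201404904412872)] 237.0008351434266
[463.65 252.48  74.43]
[-0.04 -1.   -0.03] -92.505127151722
tcp to front -166.32877839245597 axis at tcp [464.13 251.14 115.06] z off 40.62374584158427 perp [ 0.48 -1.35 40.62]
```

```bash
python3 -c "
from h import *
rows((561.3,143.4,68),down(-83.2),5)"
```

```text
t 7.075 tcp [463.65 252.48  74.43] w 9.666647976070152 F [ 0.24  0.94 -2.05] 
 shift tool mm [  6.15 102.07 104.97] turn [-9.16  0.02  0.2 ]
[[0.001,0.020,0.021],[-1.8,0.0,0.0]],[[0.001,0.020,0.022],[-1.8,0.0,0.0]],[[0.001,0.019,0.022],[-1.8,0.0,0.0]],[[0.001,0.018,0.023],[-1.8,0.0,0.0]],[[0.001,0.018,0.023],[-1.8,0.0,0.0]],
```

Call:
{"method": "play_rows", "body": {"plan": [[[0,0.01,0.011],[-1,0,0]],[[0,0.019,0.02],[-1.8,0,0]],[[0,0.019,0.02],[-1.8,0,0]],[[0,0.018,0.02],[-1.8,0,0]],[[0,0.018,0.02],[-1.8,0,0]],[[0,0.01,0.008],[-0.8,0,0]],[[0,0,0],[0,0,0]]]}}

```text
time: 7.95
tcp_pos: [560.1, 153.3, 69.6]
orientation: [-80.0, 89.4, -163.0]
ft_force: [-0.8, -0.4, -1.8]
width: 9.8
```

```bash
python3 -c "
from h import *
rows((561.3,143.4,66),down(-83.2),1)
im=viewer.snapshot('scene');crop(im,200,150,160,110,5,'s6')
im=viewer.snapshot('top');crop(im,220,170,150,100,5,'t6')
im=viewer.snapshot('wrist');cv2.imwrite('pics/w6.png',im[:,:,::-1])
"
```

```text
t 7.95 tcp [560.06 153.31  69.64] w 9.782541270836015 F [-0.83 -0.36 -1.82] 
 shift tool mm [3.66 0.06 9.98] turn [0.19 0.11 0.61]
[[0.004,0.000,0.010],[0.2,0.1,0.6]],
```

View pics/s6.png

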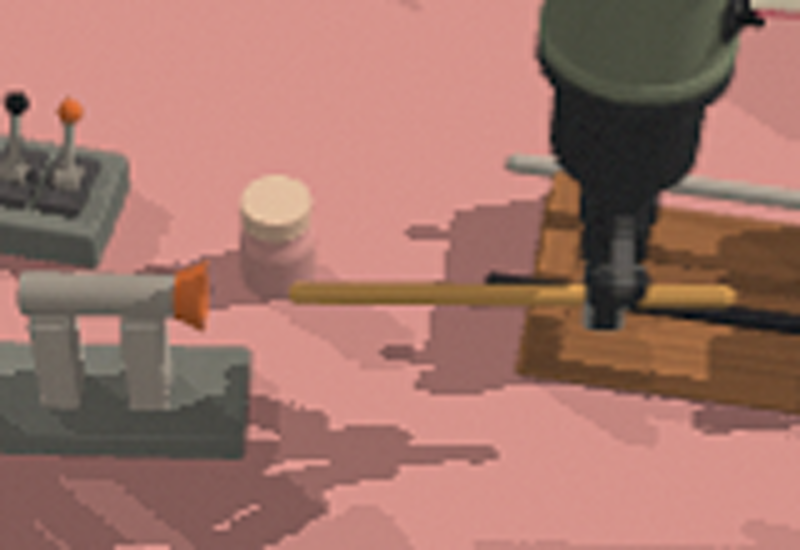

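View pics/t6.png

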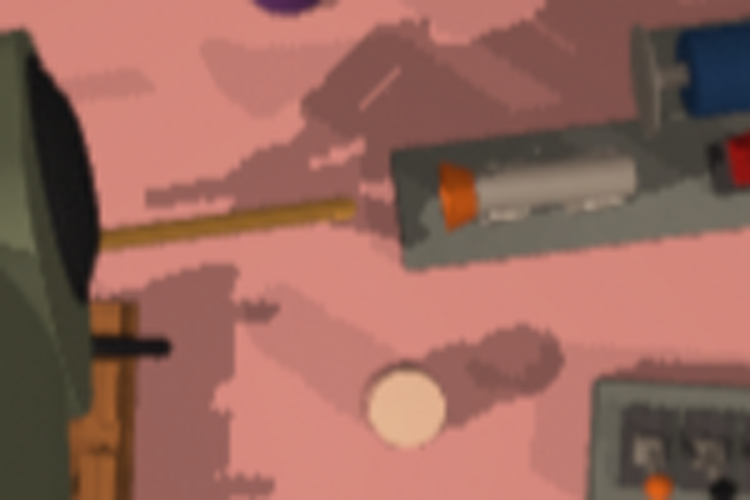

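View pics/w6.png

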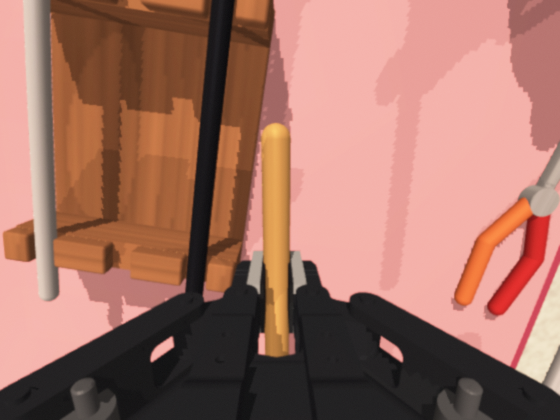

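```bash
python3 -c "
from h import *
im=viewer.snapshot('scene');crop(im,200,195,70,50,11,'s7a')
crop(im,250,195,105,35,7,'s7b')
im=viewer.snapshot('top');crop(im,235,185,115,50,7,'t7')
print(pose()[1])
"
```

```text
[559.48 154.43  70.13]
```

View pics/s7a.png

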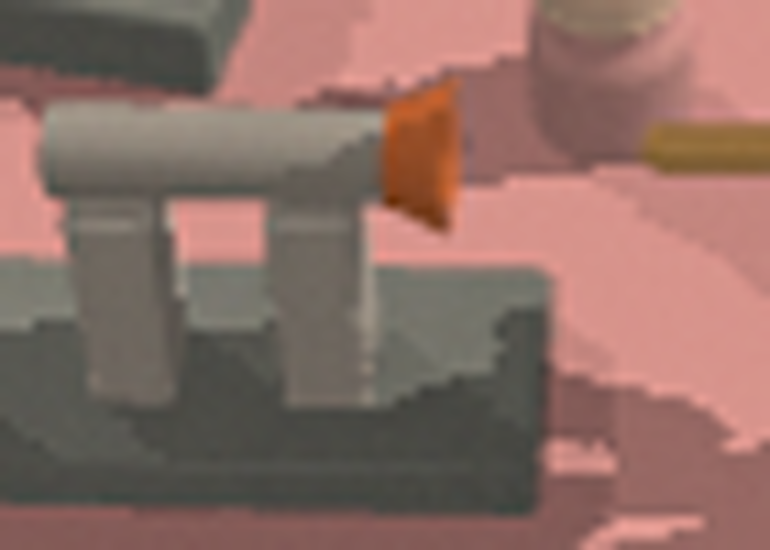

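View pics/s7b.png

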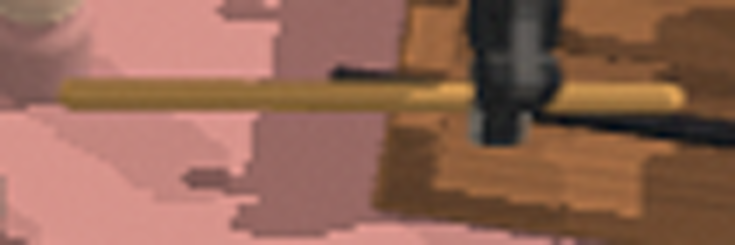

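View pics/t7.png

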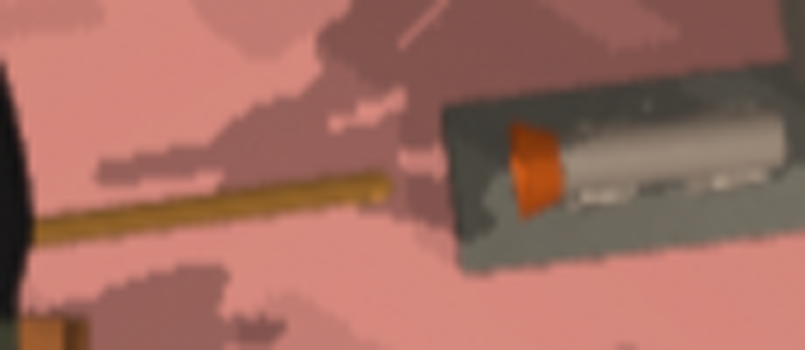

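```bash
python3 -c "
from h import *
a=cr(200,195,11);b=cr(250,195,7);t=cr(235,185,7)
def T(n,s,tt):
    x,e=tri([('scene',s),('top',tt)]);print(n,x,e[0]);return x
f=T('front',a(645,147),t(392,186)); m=T('mouth',a(452,158),t(517,171)); e=T('end',a(43,149),t(784,141))
m2=T('tube16',a(383,157.5),t(563,163))
# rod back point visible in top at u=40: find scene point match along the rod
for u in (380,430): print(u)
f2=atz('top',t(40,231.5),107); print('rod back top@107',f2, np.degrees(np.arctan2(*(f-f2)[[1,0]])))
d=e-m;print('guide dir',np.degrees(np.arctan2(d[1],d[0])),d)
tail=b(683,97); mm=viewer.camera_model('wrist')
for z in (100,105,110,115): print('tail scene@z',z,atz('scene',tail,z),'wrist',atz('wrist',(276,129),z,mm))
print(pose()[1])
"
```

```text
front [580.04 -12.45 105.08] 0.9360984300634076
mouth [585.61 -59.67  99.51] 0.8333079830867021
end [ 596.18 -160.69   98.06] 0.6427962097187366
tube16 [588.39 -76.67 100.02] 1.1023468998305759
380
430
rod back top@107 [564.2 117.7 107. ] -83.06123268856102
guide dir -84.02216557297875 [  10.58 -101.02   -1.44]
tail scene@z 100 [541.74 226.86 100.  ] wrist [551.51 221.01 100.  ]
tail scene@z 105 [546.38 226.32 105.  ] wrist [551.56 221.06 105.  ]
tail scene@z 110 [551.01 225.79 110.  ] wrist [551.61 221.1  110.  ]
tail scene@z 115 [555.64 225.26 115.  ] wrist [551.66 221.14 115.  ]
[559.48 154.43  70.13]
```

```bash
cat >> h.py <<'E'
YAW=-83.5; U=np.array([np.cos(np.radians(YAW)),np.sin(np.radians(YAW)),0]); MOUTH=np.array([585.6,-59.7,100.])
def ins(s,z=61.7,tilt=-1.2,dx=0,yaw=YAW):
    R=down(yaw)*Ro.from_rotvec([0,tilt,0],degrees=True); P=MOUTH-s*U; P[2]=z; P[0]+=dx; return P,R
E
python3 -c "
from h import *
t=cr(235,185,7)
a=atz('top',t(465,272),20);b=atz('top',t(800,233),20);print(np.degrees(np.arctan2(*(b-a)[[1,0]])))
a=atz('top',t(447,103),20);b=atz('top',t(783,63),20);print(np.degrees(np.arctan2(*(b-a)[[1,0]])))
rows(*ins(193),2)"
```

```text
-83.87050438564623
-83.65356795268721
t 8.2 tcp [559.48 154.43  70.13] w 9.61871143203186 F [ 0.74  0.45 -2.28] 
 shift tool mm [ 8.45  1.56 22.71] turn [ 0.62 -1.11  0.57]
[[0.004,0.001,0.011],[0.3,-0.6,0.3]],[[0.004,0.001,0.011],[0.3,-0.6,0.3]],
```

Call:
{"method": "play_rows", "body": {"plan": [[[0.004,0.001,0.011],[0.4,-0.6,0.3]],[[0.003,0.001,0.009],[0.4,-0.6,0.3]],[[0,0,0],[0,0,0]]]}}

```text
time: 8.57
tcp_pos: [563.5, 133.9, 62.8]
orientation: [2.4, 88.6, -81.2]
ft_force: [-0.4, 0.9, -2.5]
width: 9.7
```

```bash
sed -i 's/YAW=-83.5/YAW=-83.7/' h.py; python3 -c "
from h import *
rows(*ins(193),1)
im=viewer.snapshot('scene');crop(im,200,195,70,50,11,'s8a')
crop(im,245,195,105,35,7,'s8b')
im=viewer.snapshot('top');crop(im,235,185,115,50,7,'t8')
print(pose()[1])
"
```

```text
t 8.575 tcp [563.5  133.91  62.79] w 9.749915259849898 F [-0.36  0.92 -2.48] 
 shift tool mm [1.14 0.72 1.83] turn [ 0.    0.18 -0.06]
[[0.001,0.001,0.002],[0.0,0.2,-0.1]],
[563.58 134.61  63.  ]
```

View pics/s8a.png

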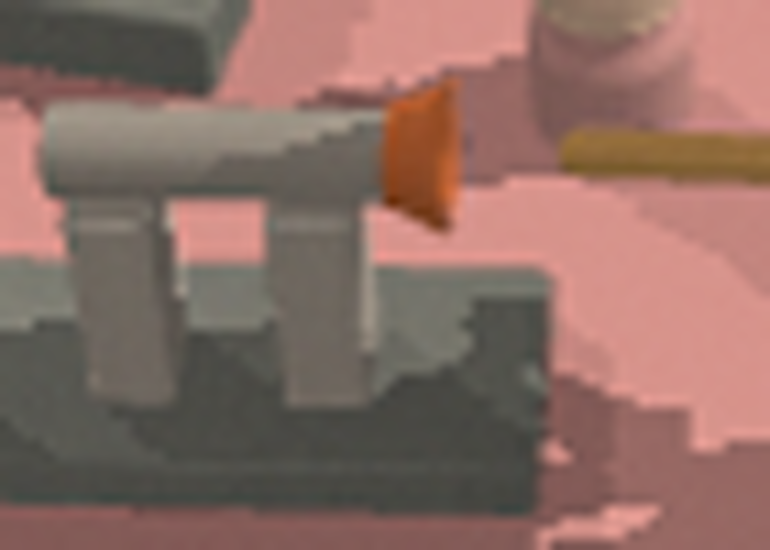

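View pics/s8b.png

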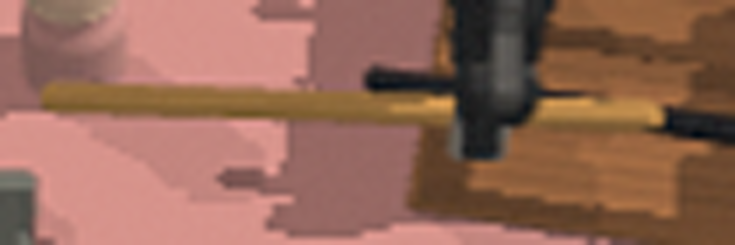

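View pics/t8.png

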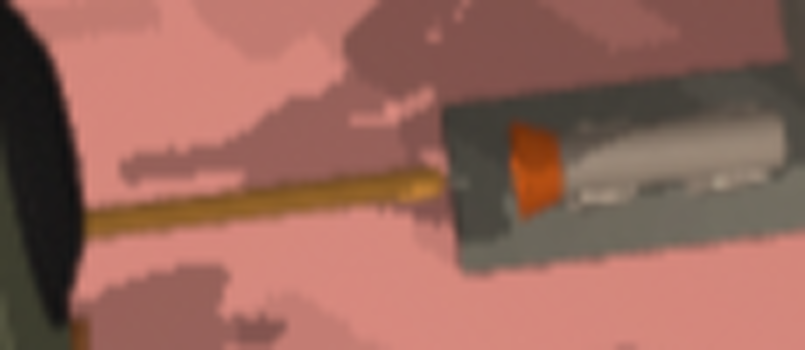

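```bash
python3 -c "
from h import *
a=cr(200,195,11);b=cr(245,195,7);t=cr(235,185,7)
x,e=tri([('scene',a(562,151)),('top',t(445,182))]);print(x,e)
f=x
f2=atz('top',t(90,224.5),102);print(f2,np.degrees(np.arctan2(*(f-f2)[[1,0]])))
o,p,R=pose()
d=(f-f2);d/=np.linalg.norm(d);q=f-d*238.5
for z in (96,100,104): print('tail exp',q,atz('scene',b(664,116),z))
w=MOUTH-f; n=np.array([-U[1],U[0],0]); print('along',w@U,'lat(+x side)',w@n,'dz vs meas 99.3',99.3-f[2]); goto(*ins(193))
"
```

```text
[581.58 -32.65 102.03] [np.float64(0.6685977961802917), np.float64(0.6685977961803059)]
[566.87  99.5  102.  ] -83.64710636389371
tail exp [555.19 204.39 101.98] [551.12 206.7   96.  ]
tail exp [555.19 204.39 101.98] [554.77 206.37 100.  ]
tail exp [555.19 204.39 101.98] [558.42 206.04 104.  ]
along 27.329240754933704 lat(+x side) 1.0233114402537242 dz vs meas 99.3 -2.72879432814635
t 8.675 tcp [563.58 134.61  63.  ] w 9.871285458872205 F [ 1.03  0.78 -2.26] 
 shift tool mm [1.36 0.56 2.52] turn [ 0.04  0.14 -0.07]
```

Call:
{"method": "play_rows", "body": {"plan": [[[0.002,0.001,0.008],[0,0,0]],[[0,0,0.008],[0,0,0]],[[0,0,0.008],[0,0,0]],[[0,0,0.006],[0,0,0]],[[0,0,0],[0,0,0]]]}}

```text
time: 9.3
tcp_pos: [568.4, 102.3, 61.8]
orientation: [3.8, 88.7, -79.9]
ft_force: [0.2, -0.4, -1.9]
width: 9.7
```

```bash
cat >> h.py <<'E'
def st(s=None,**k):
    o,p,R=pose(); s0=(MOUTH-p)@U; print('s',s0,'front past mouth',168-s0, 'F along',o['ft_force']@U,'F',o['ft_force'],'M',o['torque']); rows(*ins(s0 if s is None else s,**k),1)
E
python3 -c "
from h import *
st(z=61,dx=0.4)
im=viewer.snapshot('scene');crop(im,200,195,70,50,11,'s9a')
im=viewer.snapshot('top');crop(im,235,185,115,50,7,'t9')
"
```

```text
s 162.89143140062401 front past mouth 5.108568599375985 F along 0.3979450432804408 F [ 0.22 -0.38 -1.88] M [ 0.16 -0.02 -0.05]
t 9.3 tcp [568.43 102.29  61.84] w 9.719558813708787 F [ 0.22 -0.38 -1.88] 
 shift tool mm [ 0.84 -0.32  0.02] turn [-0.    0.14 -0.09]
[[0.001,-0.000,0.000],[-0.0,0.1,-0.1]],
```

View pics/s9a.png

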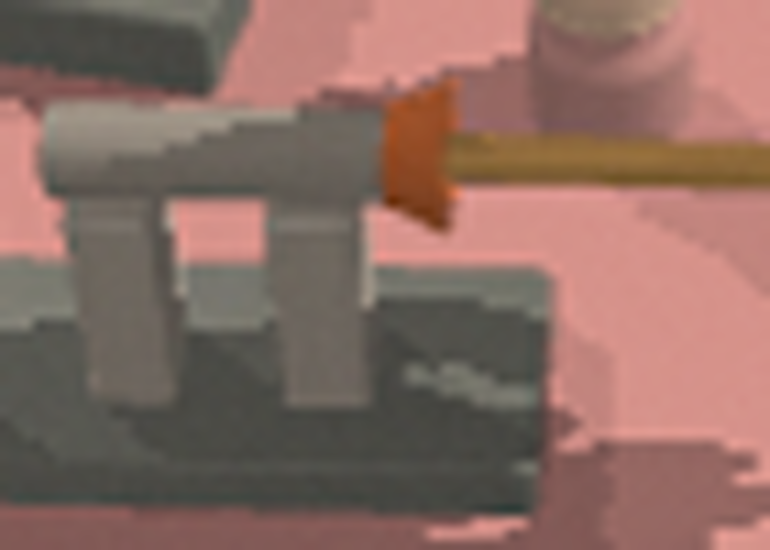

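View pics/t9.png

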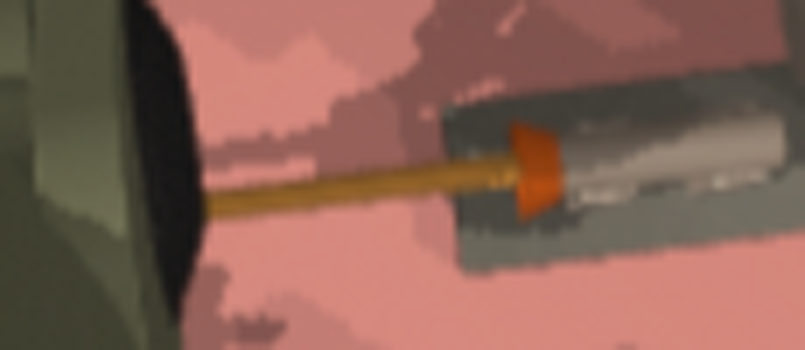

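The rod enters the funnel mouth centrally: scene (450,157) against the mouth centre (452,158), top (515,171) against (517,171). I'll advance gently.

Call:
{"method": "play_rows", "body": {"plan": [[[0.0005,0,0.005],[0,0.1,0]],[[0,0,0.005],[0,0,0]],[[0,0,0.005],[0,0,0]],[[0,0,0.003],[0,0,0]]]}}

```text
time: 9.9
tcp_pos: [570.4, 84.6, 61.6]
orientation: [4.0, 88.8, -79.6]
ft_force: [0.4, 0.2, -2.9]
width: 9.8
```

```bash
python3 -c "
from h import *
st(z=61,dx=0.2)"
```

```text
s 145.08942805464125 front past mouth 22.910571945358754 F along -0.14282997606984377 F [ 0.38  0.19 -2.93] M [ 0.15 -0.02 -0.01]
t 9.9 tcp [570.37  84.59  61.63] w 9.779994070703022 F [ 0.38  0.19 -2.93] 
 shift tool mm [ 0.63 -0.5   0.01] turn [ 0.11  0.01 -0.09]
[[0.001,-0.000,0.000],[0.1,0.0,-0.1]],
```

Call:
{"method": "play_rows", "body": {"plan": [[[0.0003,0,0.006],[0,0,0]],[[0,0,0.006],[0,0,0]],[[0,0,0.006],[0,0,0]],[[0,0,0.006],[0,0,0]]]}}

```text
time: 10.4
tcp_pos: [573.2, 59.1, 61.9]
orientation: [4.0, 88.8, -79.6]
ft_force: [-0.8, 0.3, -1.5]
width: 9.8
```

```bash
python3 -c "
from h import *
st(z=61,dx=0.2)"
```

```text
s 119.4569857664879 front past mouth 48.543014233512096 F along -0.41213709417924455 F [-0.77  0.33 -1.47] M [ 0.13 -0.02 -0.02]
t 10.4 tcp [573.24  59.12  61.86] w 9.791473736677677 F [-0.77  0.33 -1.47] 
 shift tool mm [ 0.86 -0.56  0.  ] turn [ 0.11  0.01 -0.09]
[[0.001,-0.001,0.000],[0.1,0.0,-0.1]],
```

Call:
{"method": "play_rows", "body": {"plan": [[[0.0003,-0.0002,0.006],[0,0,0]],[[0,0,0.006],[0,0,0]],[[0,0,0.006],[0,0,0]],[[0,0,0.006],[0,0,0]]]}}

```text
time: 10.9
tcp_pos: [575.9, 33.5, 62.1]
orientation: [3.9, 88.8, -79.7]
ft_force: [-0.9, 0.5, -1.9]
width: 9.9
```

```bash
python3 -c "
from h import *
st(z=61,dx=0.2)"
```

```text
s 93.67414155944799 front past mouth 74.32585844055201 F along -0.6383207122057507 F [-0.88  0.54 -1.86] M [0.1  0.03 0.01]
t 10.9 tcp [575.88  33.47  62.07] w 9.914511167322134 F [-0.88  0.54 -1.86] 
 shift tool mm [ 1.07 -0.36 -0.  ] turn [ 0.11  0.01 -0.09]
[[0.001,-0.000,-0.000],[0.1,0.0,-0.1]],
```

Call:
{"method": "play_rows", "body": {"plan": [[[0.0003,-0.0002,0.006],[0,0,0]],[[0.0003,0,0.006],[0,0,0]],[[0,0,0.006],[0,0,0]],[[0,0,0.006],[0,0,0]],[[0,0,0.005],[0,0,0]]]}}

```text
time: 11.52
tcp_pos: [579.1, 2.5, 62.1]
orientation: [3.7, 88.8, -79.9]
ft_force: [-0.2, 0.0, -2.6]
width: 9.7
```

```bash
python3 -c "
from h import *
st(z=61,dx=0.2)
im=viewer.snapshot('scene');crop(im,160,180,110,60,7,'s10')
im=viewer.snapshot('top');crop(im,280,170,110,60,7,'t10')"
```

```text
s 62.505833654210804 front past mouth 105.4941663457892 F along -0.048989565509690865 F [-0.17  0.03 -2.57] M [ 0.19 -0.01 -0.04]
t 11.525 tcp [579.08   2.47  62.08] w 9.733219637086348 F [-0.17  0.03 -2.57] 
 shift tool mm [ 1.08 -0.15 -0.  ] turn [ 0.1   0.01 -0.08]
[[0.001,-0.000,-0.000],[0.1,0.0,-0.1]],
```

View pics/s10.png

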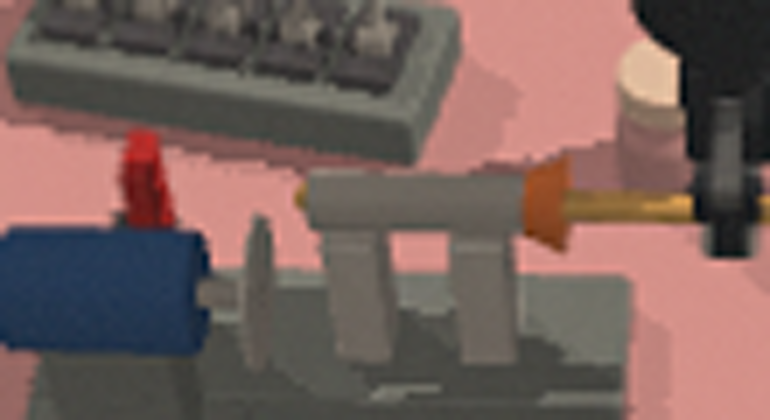

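View pics/t10.png

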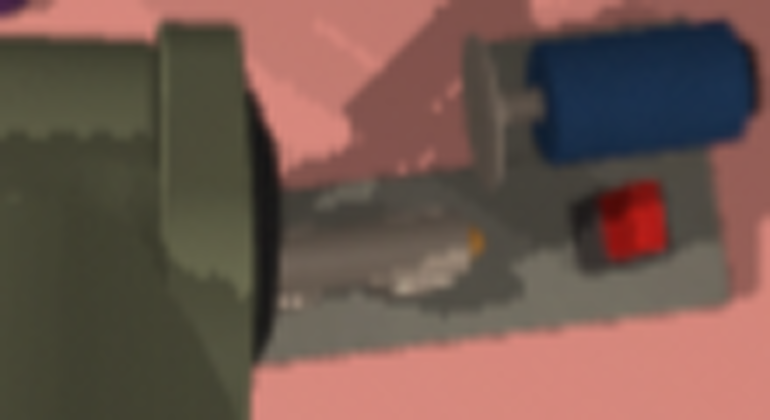

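The rod tip emerges from the tube at top (485,241), and the stop face is about 43 mm ahead. I'll continue, then creep.

Call:
{"method": "play_rows", "body": {"plan": [[[0.0005,-0.0001,0.006],[0.1,0,0]],[[0.0003,0,0.006],[0,0,0]],[[0,0,0.006],[0,0,0]],[[0,0,0.006],[0,0,0]],[[0,0,0.004],[0,0,0]],[[0,0,0.002],[0,0,0]]]}}

```text
time: 12.38
tcp_pos: [582.5, -29.6, 61.9]
orientation: [4.1, 88.8, -79.7]
ft_force: [1.1, -0.1, -1.5]
width: 10.0
```

```bash
python3 -c "
from h import *
st(z=61,dx=0.2)
im=viewer.snapshot('scene');crop(im,160,180,110,60,7,'s11')
im=viewer.snapshot('top');crop(im,320,170,80,60,9,'t11')"
```

```text
s 30.28589466680749 front past mouth 137.71410533319252 F along 0.2568300745967436 F [ 1.07 -0.14 -1.55] M [ 0.11 -0.   -0.05]
t 12.375 tcp [582.53 -29.57  61.9 ] w 9.987579539935778 F [ 1.07 -0.14 -1.55] 
 shift tool mm [ 0.9  -0.06  0.  ] turn [-0.03  0.02 -0.09]
[[0.001,-0.000,0.000],[-0.0,0.0,-0.1]],
```

View pics/s11.png

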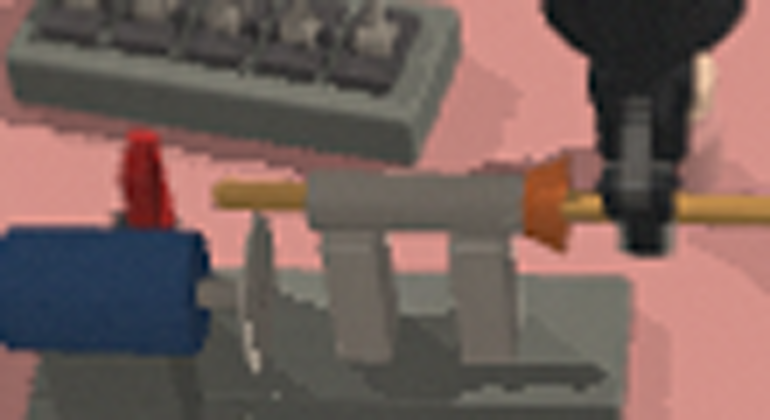

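View pics/t11.png

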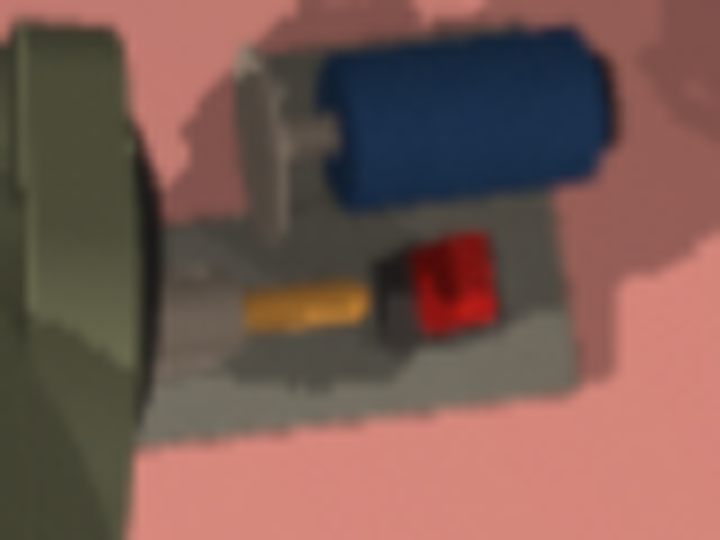

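Call:
{"method": "play_rows", "body": {"plan": [[[0.0003,0,0.002],[0,0,0]],[[0,0,0.002],[0,0,0]],[[0,0,0.002],[0,0,0]]]}}

```text
time: 12.85
tcp_pos: [583.2, -35.2, 61.7]
orientation: [3.9, 88.8, -79.7]
ft_force: [0.0, 0.7, -1.9]
width: 10.1
```

```bash
python3 -c "
from h import *
st(z=61,dx=0.2)
im=viewer.snapshot('scene');crop(im,165,190,100,50,8,'s12')"
```

```text
s 24.603738966152985 front past mouth 143.39626103384703 F along -0.6423014746347261 F [ 0.04  0.65 -1.89] M [0.04 0.   0.06]
t 12.85 tcp [583.2  -35.21  61.69] w 10.145764799105867 F [ 0.04  0.65 -1.89] 
 shift tool mm [ 0.69 -0.1   0.01] turn [ 0.02  0.01 -0.08]
[[0.001,-0.000,0.000],[0.0,0.0,-0.1]],
```

View pics/s12.png

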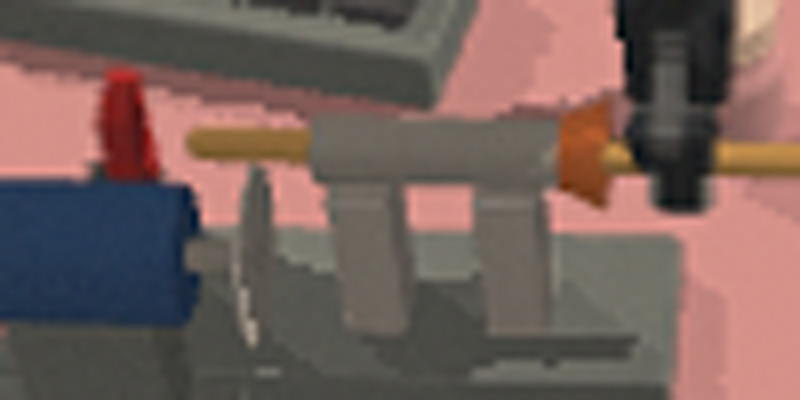

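There is about 13 mm left to the stop, but only about 7 mm between the fingers and the funnel. The rod's middle is now inside the bore, so I'll release, move back along the rod and regrip.

Call:
{"method": "play_rows", "body": {"plan": [[[0,0,0],[0,0,0]],[[0,0,0],[0,0,0]],[[0,0,0],[0,0,0]]], "hand": 0.3}}

```text
time: 13.28
tcp_pos: [583.5, -35.5, 62.0]
orientation: [5.9, 88.8, -77.8]
ft_force: [-0.1, -0.0, -0.4]
width: 30.0
```

Call:
{"method": "play_rows", "body": {"plan": [[[0,0,-0.008],[0,0,0]],[[0,0,-0.012],[0,0,0]],[[0,0,-0.012],[0,0,0]],[[0,0,-0.008],[0,0,0]],[[0,0,0],[0,0,0]]]}}

```text
time: 13.9
tcp_pos: [578.7, 8.5, 61.1]
orientation: [6.0, 88.8, -77.6]
ft_force: [0.1, 0.5, 0.1]
width: 29.6
```

```bash
python3 -c "
from h import *
st(z=61,dx=0.2)
m=viewer.camera_model('wrist')
im=viewer.snapshot('wrist');cv2.imwrite('pics/w13.png',im[:,:,::-1])
im=viewer.snapshot('scene');crop(im,165,185,135,60,6,'s13')"
```

```text
s 68.52057670852514 front past mouth 99.47942329147486 F along -0.4615796055053621 F [0.09 0.47 0.09] M [-0.02 -0.02 -0.03]
t 13.9 tcp [578.74   8.48  61.05] w 29.64166668384818 F [0.09 0.47 0.09] 
 shift tool mm [ 0.05 -0.47  0.02] turn [ 0.09 -0.01 -0.13]
[[0.000,-0.000,0.000],[0.1,-0.0,-0.1]],
```

View pics/s13.png

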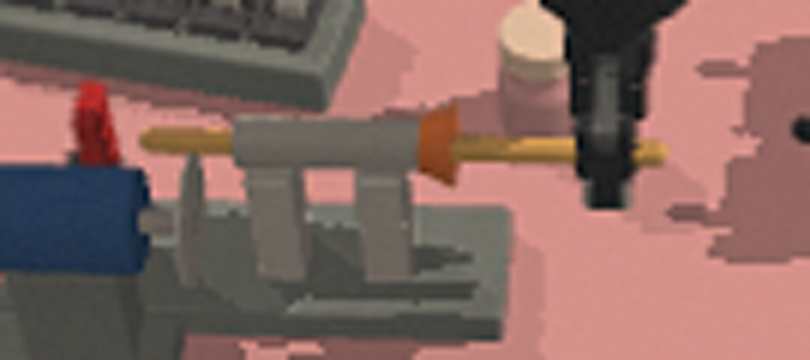

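View pics/w13.png

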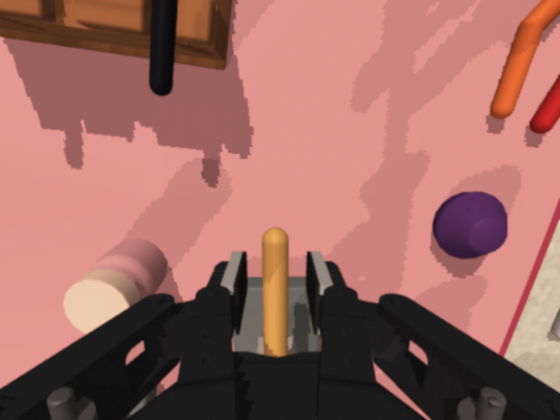

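Call:
{"method": "play_rows", "body": {"plan": [[[0,0,0],[0,0,0]],[[0,0,0],[0,0,0]],[[0,0,0],[0,0,0]],[[0,0,0],[0,0,0]]], "hand": 1}}

```text
time: 14.5
tcp_pos: [578.9, 6.6, 61.2]
orientation: [6.5, 88.8, -77.2]
ft_force: [0.5, 2.0, 0.1]
width: 9.5
```

Call:
{"method": "play_rows", "body": {"plan": [[[0,0,0.002],[0,0,0]],[[0,0,0.002],[0,0,0]],[[0,0,0.002],[0,0,0]]]}}

```text
time: 14.88
tcp_pos: [579.7, 0.3, 61.3]
orientation: [6.8, 88.8, -76.9]
ft_force: [0.6, 1.5, -0.2]
width: 9.7
```

```bash
python3 -c "
from h import *
st(z=61,dx=0.2)"
```

```text
s 60.31400362468718 front past mouth 107.68599637531281 F along -1.3916609509426565 F [ 0.65  1.47 -0.16] M [ 0.34 -0.04  0.07]
t 14.875 tcp [579.69   0.33  61.33] w 9.739758519608216 F [ 0.65  1.47 -0.16] 
 shift tool mm [ 0.33 -0.51  0.02] turn [-0.03  0.01 -0.14]
[[0.000,-0.001,0.000],[-0.0,0.0,-0.1]],
```

Call:
{"method": "play_rows", "body": {"plan": [[[0,-0.0003,0.002],[0,0,0]],[[0,0,0.0015],[0,0,0]]]}}

```text
time: 15.12
tcp_pos: [579.9, -3.6, 61.4]
orientation: [7.2, 88.8, -76.6]
ft_force: [-0.3, 1.8, -0.6]
width: 9.7
```

```bash
python3 -c "
from h import *
st(z=61,dx=0.2)
im=viewer.snapshot('scene');crop(im,165,190,100,50,8,'s14')
im=viewer.snapshot('top');crop(im,320,170,80,60,9,'t14')"
```

```text
s 56.438236237895474 front past mouth 111.56176376210453 F along -1.787925025924995 F [-0.25  1.77 -0.61] M [ 0.32 -0.03  0.15]
t 15.125 tcp [579.87  -3.55  61.41] w 9.737513388320702 F [-0.25  1.77 -0.61] 
 shift tool mm [ 0.41 -0.27  0.01] turn [-0.03  0.01 -0.15]
[[0.000,-0.000,0.000],[-0.0,0.0,-0.2]],
```

View pics/s14.png

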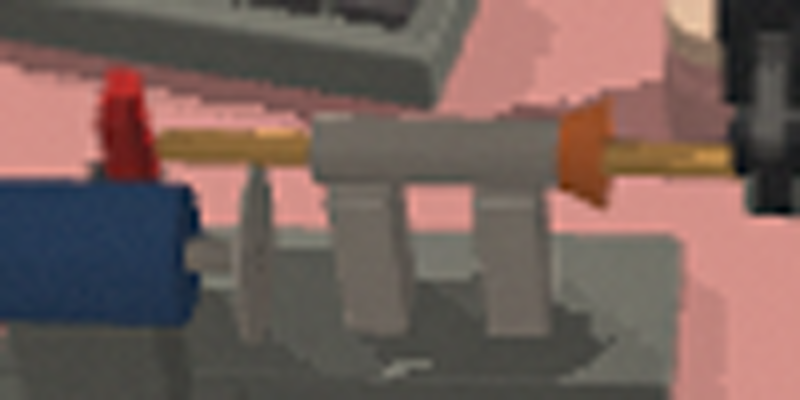

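View pics/t14.png

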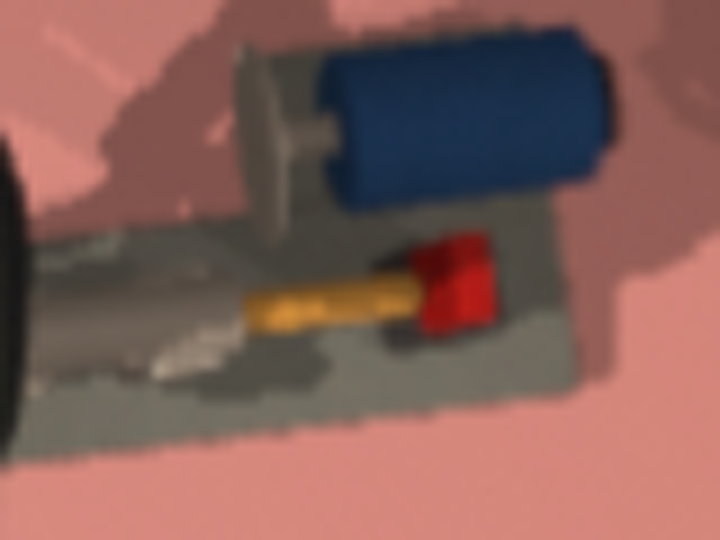

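Call:
{"method": "play_rows", "body": {"plan": [[[0,0,0.001],[0,0,0]],[[0,0,0.001],[0,0,0]]]}}

```text
time: 15.48
tcp_pos: [580.1, -5.7, 61.5]
orientation: [7.2, 88.8, -76.5]
ft_force: [1.0, 0.5, -0.2]
width: 9.9
```

```bash
python3 -c "
from h import *
st(z=61,dx=0.2)"
```

```text
s 54.3230289458453 front past mouth 113.6769710541547 F along -0.3737723438023502 F [ 1.01  0.49 -0.2 ] M [ 0.29 -0.06  0.05]
t 15.475 tcp [580.11  -5.65  61.46] w 9.885943944697194 F [ 1.01  0.49 -0.2 ] 
 shift tool mm [ 0.46 -0.28  0.01] turn [-0.04  0.01 -0.15]
[[0.000,-0.000,0.000],[-0.0,0.0,-0.2]],
```

Call:
{"method": "play_rows", "body": {"plan": [[[0,0,0.001],[0,0,0]],[[0,0,0.001],[0,0,0]]]}}

```text
time: 15.72
tcp_pos: [580.3, -7.1, 61.5]
orientation: [7.0, 88.8, -76.7]
ft_force: [-0.8, 7.4, -0.1]
width: 9.6
```

```bash
python3 -c "
from h import *
st(z=61,dx=0.2)"
```

```text
s 52.84567865920837 front past mouth 115.15432134079163 F along -7.394977417673448 F [-0.76  7.36 -0.11] M [ 1.57  0.13 -0.01]
t 15.725 tcp [580.25  -7.12  61.46] w 9.580767375813918 F [-0.76  7.36 -0.11] 
 shift tool mm [ 0.46 -0.25  0.01] turn [-0.02 -0.03 -0.14]
[[0.000,-0.000,0.000],[-0.0,-0.0,-0.1]],
```

Call:
{"method": "play_rows", "body": {"plan": [[[0,0,0.0005],[0,0,0]]]}}

```text
time: 15.85
tcp_pos: [580.3, -7.0, 61.5]
orientation: [7.1, 88.9, -76.6]
ft_force: [0.1, 4.4, 0.3]
width: 9.6
```

```bash
python3 -c "
from h import *
st(z=61,dx=0.2)
im=viewer.snapshot('scene');crop(im,165,190,50,30,16,'s15')
im=viewer.snapshot('top');crop(im,340,185,45,35,16,'t15')"
```

```text
s 52.93203328213283 front past mouth 115.06796671786717 F along -4.390355113191846 F [0.15 4.43 0.29] M [1.03 0.1  0.02]
t 15.85 tcp [580.27  -7.03  61.46] w 9.648319134852144 F [0.15 4.43 0.29] 
 shift tool mm [ 0.46 -0.28  0.01] turn [ 0.01 -0.07 -0.14]
[[0.000,-0.000,0.000],[0.0,-0.1,-0.1]],
```

View pics/s15.png

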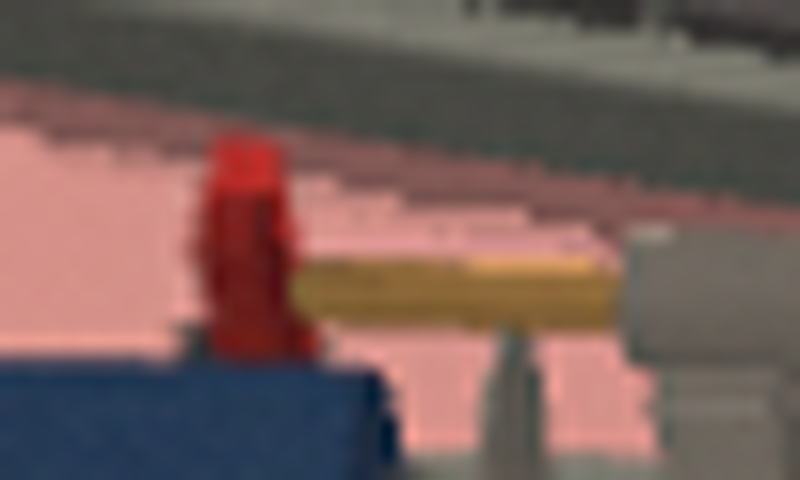

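View pics/t15.png

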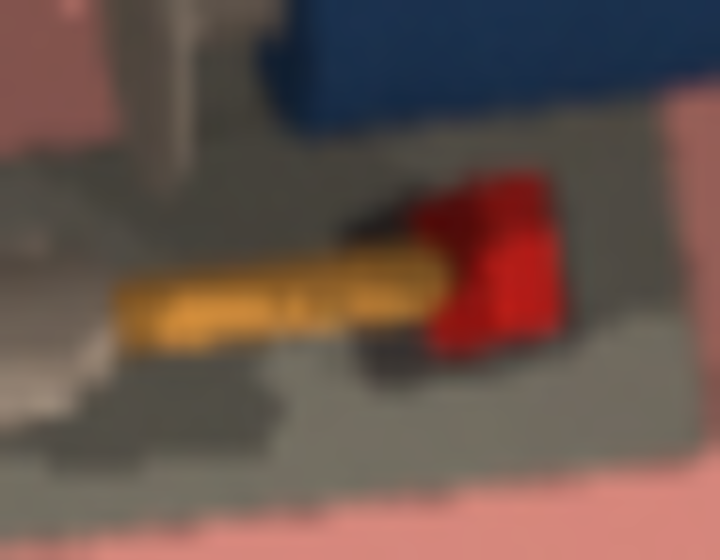

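Contact at 4–7 N, and the rod end is at the stop's face (scene (293,290)). I'll release and lift away.

Call:
{"method": "play_rows", "body": {"plan": [[[0,0,0],[0,0,0]],[[0,0,0],[0,0,0]],[[0,0,0],[0,0,0]],[[0,0,0],[0,0,0]]], "hand": 0.1}}

```text
time: 16.45
tcp_pos: [580.2, -8.2, 61.5]
orientation: [6.0, 88.8, -77.7]
ft_force: [-1.1, -0.6, 0.8]
width: 38.3
```

Call:
{"method": "play_rows", "body": {"plan": [[[-0.015,0,0],[0,0,0]],[[-0.03,0,0],[0,0,0]],[[-0.03,0,0],[0,0,0]],[[-0.03,0,0],[0,0,0]],[[-0.02,0,0],[0,0,0]],[[0,0,0],[0,0,0]]]}}

```text
time: 17.2
tcp_pos: [579.8, -6.1, 195.6]
orientation: [13.6, 88.8, -70.2]
ft_force: [0.3, -0.1, -0.4]
width: 38.3
```

```bash
python3 -c "
from h import *
st(z=61,dx=0.2)
im=viewer.snapshot('scene');crop(im,165,185,110,60,7,'s16')
im=viewer.snapshot('wrist');cv2.imwrite('pics/w16.png',im[:,:,::-1])
im=viewer.snapshot('top');crop(im,340,185,45,35,16,'t16')"
```

```text
s 53.932916623775355 front past mouth 114.06708337622464 F along 0.10378734657485168 F [ 0.31 -0.07 -0.42] M [ 0.   -0.02 -0.02]
t 17.2 tcp [579.83  -6.08 195.57] w 38.3319545212345 F [ 0.31 -0.07 -0.42] 
 shift tool mm [134.54  -0.63  -2.81] turn [-0.11  0.01 -0.29]
[[0.135,-0.001,-0.003],[-0.1,0.0,-0.3]],
```

View pics/s16.png

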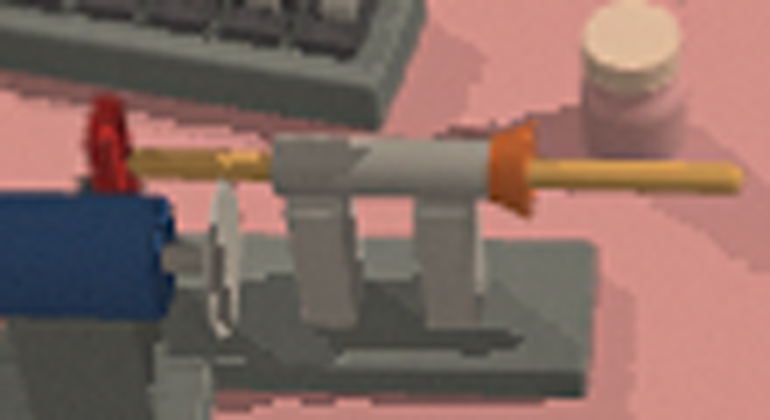

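View pics/w16.png

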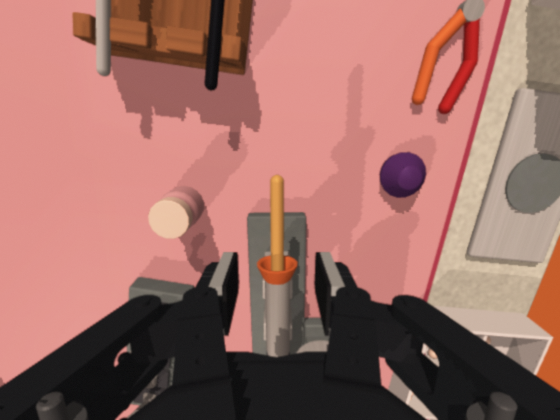

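View pics/t16.png

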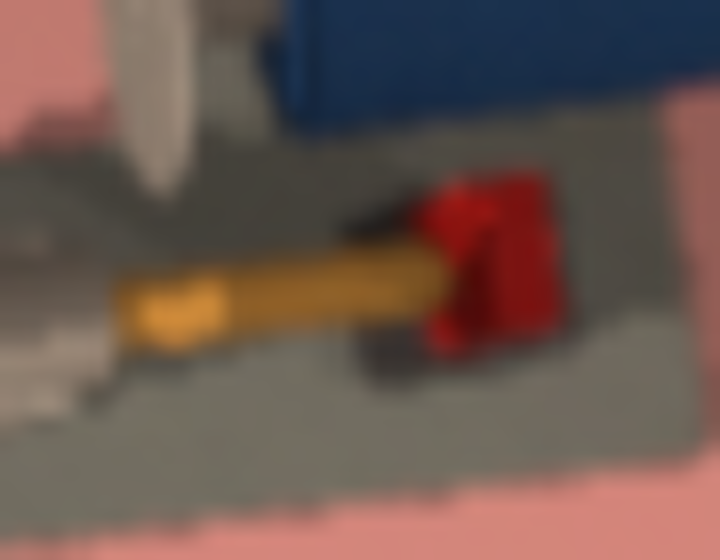

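The rod is home and level, its tip at top crop (450,280) against the stop, unchanged after release. Next are the orange toggles, at (430.8,-174.2) and (426.4,-242.2).

```bash
cat >> h.py <<'E'
RB=down(-93.8); BX=np.array([0.9978,-0.0663,0])
O1=np.array([430.8,-174.2,0]);O2=np.array([426.4,-242.2,0])
def tg(o,d,z):
    P=o+BX*d; P[2]=z; return P,RB
E
python3 -c "
from h import *
rows(*tg(O1,-40,150),6)"
```

```text
t 17.35 tcp [578.79  -6.06 193.1 ] w 38.235619359787776 F [-0.37  0.49 -0.26] 
 shift tool mm [  45.82 -204.77  143.26] turn [10.01  1.2  -0.19]
[[0.008,-0.034,0.024],[1.7,0.2,-0.0]],[[0.008,-0.033,0.025],[1.7,0.2,-0.0]],[[0.008,-0.033,0.026],[1.7,0.2,-0.0]],[[0.007,-0.032,0.027],[1.7,0.2,-0.0]],[[0.007,-0.031,0.028],[1.7,0.2,-0.0]],[[0.007,-0.030,0.029],[1.7,0.2,-0.0]],
```

Call:
{"method": "play_rows", "body": {"plan": [[[0,-0.02,0.014],[1,0.2,0]],[[0.006,-0.033,0.024],[1.7,0.2,0]],[[0.007,-0.032,0.025],[1.7,0.2,0]],[[0.007,-0.032,0.026],[1.7,0.2,0]],[[0.007,-0.031,0.026],[1.7,0.2,0]],[[0.007,-0.02,0.014],[1,0,0]],[[0,0,0],[0,0,0]]], "hand": 1}}

```text
time: 18.23
tcp_pos: [408.2, -146.0, 154.9]
orientation: [-59.0, 89.6, -151.9]
ft_force: [0.0, 0.2, 0.5]
width: 0.0
```

```bash
python3 -c "
from h import *
rows(*tg(O1,-38,80),4)
print(robot.observe()['joint_positions'])"
```

```text
t 18.225 tcp [ 408.21 -146.04  154.93] w 0.002435126436831233 F [0.01 0.2  0.53] 
 shift tool mm [ 75.1  -13.59  26.12] turn [0.92 0.2  0.33]
[[0.019,-0.003,0.007],[0.2,0.0,0.1]],[[0.019,-0.003,0.007],[0.2,0.0,0.1]],[[0.019,-0.003,0.007],[0.2,0.0,0.1]],[[0.019,-0.003,0.007],[0.2,0.0,0.1]],
[ -3.53  18.23  18.62 122.92  -8.48  40.33  17.85]
```

Call:
{"method": "play_rows", "body": {"plan": [[[0.004,-0.006,0.012],[0.5,0.1,0.1]],[[0.012,-0.006,0.011],[0.4,0.1,0.2]],[[0.018,0,0.001],[0,0,0]],[[0.018,0,0],[0,0,0]],[[0.012,0,0],[0,0,0]],[[0,0,0],[0,0,0]]]}}

```text
time: 18.98
tcp_pos: [395.3, -171.4, 87.8]
orientation: [-59.5, 90.0, -153.2]
ft_force: [0.3, -0.1, 0.6]
width: -0.2
```

```bash
python3 -c "
from h import *
rows(*tg(O1,-38,47),4)
m=viewer.camera_model('wrist')
im=viewer.snapshot('wrist');cv2.imwrite('pics/w17.png',im[:,:,::-1])
im=viewer.snapshot('scene');crop(im,140,130,120,80,6,'s17')
print(proj('wrist',[430.8,-174.2,78],m))"
```

```text
t 18.975 tcp [ 395.35 -171.38   87.79] w -0.1979942360852135 F [ 0.27 -0.14  0.58] 
 shift tool mm [40.8  -2.41  0.45] turn [0.1  0.02 0.03]
[[0.010,-0.001,0.000],[0.0,0.0,0.0]],[[0.010,-0.001,0.000],[0.0,0.0,0.0]],[[0.010,-0.001,0.000],[0.0,0.0,0.0]],[[0.010,-0.001,0.000],[0.0,0.0,0.0]],
[334.03 243.54]
```

View pics/w17.png

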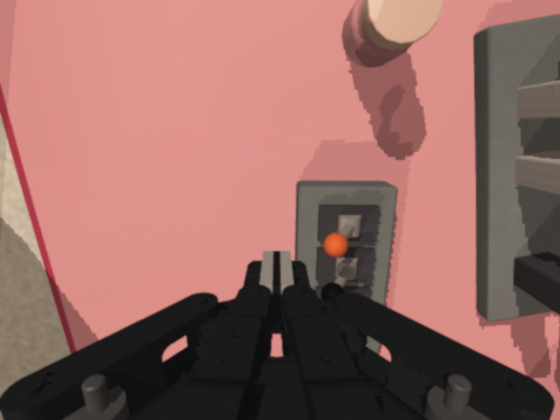

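View pics/s17.png

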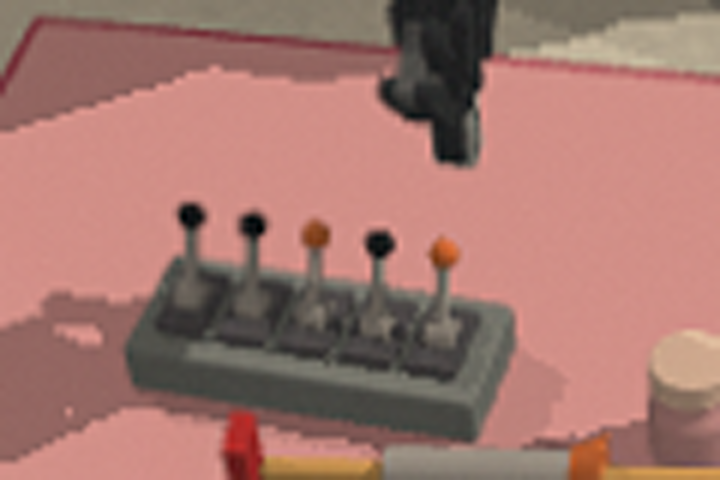

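Call:
{"method": "play_rows", "body": {"plan": [[[0.012,-0.001,0],[0,0,0]],[[0.012,-0.001,0],[0,0,0]],[[0.01,0,0],[0,0,0]],[[0,0,0],[0,0,0]]]}}

```text
time: 19.58
tcp_pos: [394.2, -171.3, 52.8]
orientation: [73.2, 89.9, -20.5]
ft_force: [-0.0, -0.1, 0.0]
width: 0.2
```

```bash
python3 -c "
from h import *
rows(*tg(O1,-20,49),1)
im=viewer.snapshot('scene');crop(im,140,130,120,80,6,'s18')"
```

```text
t 19.575 tcp [ 394.24 -171.25   52.82] w 0.18032313214899848 F [-0.05 -0.11  0.04] 
 shift tool mm [ 3.86 16.66  0.55] turn [ 0.13  0.04 -0.12]
[[0.004,0.017,0.001],[0.1,0.0,-0.1]],
```

View pics/s18.png

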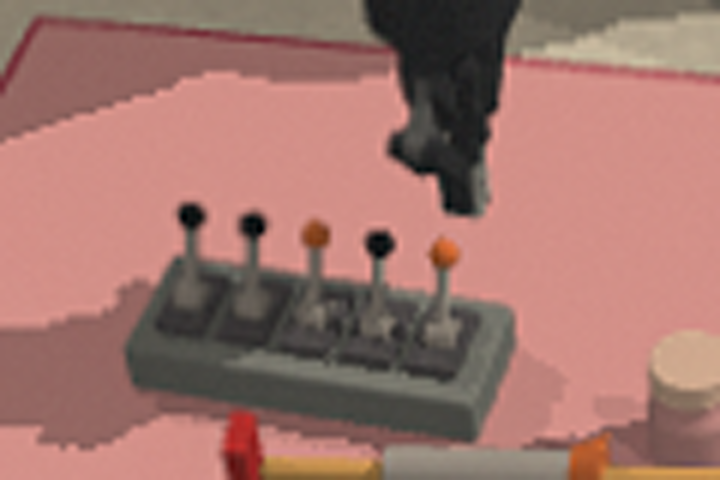

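```bash
python3 -c "
from h import *
o,p,R=pose()
for dx in (20,30,40,50):
  for z in (80,90,100,110): print(dx,z,(proj('scene',[p[0]+dx,p[1]-8,z])-[140,130])*6,end=' ')
  print()
print('tip',[(proj('scene',[p[0],p[1],z])-[140,130])*6 for z in (65,70,75)])
"
```

```text
20 80 [437.44 224.5 ] 20 90 [435.5  209.83] 20 100 [433.55 194.99] 20 110 [431.58 179.98] 
30 80 [432.75 237.84] 30 90 [430.78 223.16] 30 100 [428.79 208.31] 30 110 [426.78 193.31] 
40 80 [428.02 251.31] 40 90 [426.01 236.63] 40 100 [423.98 221.78] 40 110 [421.93 206.77] 
50 80 [423.24 264.92] 50 90 [421.19 250.24] 50 100 [419.12 235.4 ] 50 110 [417.02 220.38] 
tip [array([464.53, 221.44]), array([463.65, 214.24]), array([462.78, 207.  ])]
```

Call:
{"method": "play_rows", "body": {"plan": [[[0.004,0.006,0.0005],[0,0,0]],[[0,0.006,0],[0,0,0]],[[0,0.006,0],[0,0,0]],[[0,0.006,0],[0,0,0]],[[0,0,0],[0,0,0]]]}}

```text
time: 20.25
tcp_pos: [417.6, -173.5, 50.2]
orientation: [-107.5, 89.9, 158.8]
ft_force: [-0.4, -0.0, -0.3]
width: 0.1
```

```bash
python3 -c "
from h import *
rows(*tg(O1,0,47),1)
im=viewer.snapshot('scene');crop(im,140,130,120,80,6,'s19')
im=viewer.snapshot('wrist');cv2.imwrite('pics/w19.png',im[:,:,::-1])"
```

```text
t 20.25 tcp [ 417.55 -173.53   50.24] w 0.07914922673234526 F [-0.41 -0.03 -0.35] 
 shift tool mm [ 3.22 13.27 -0.2 ] turn [ 0.06 -0.03  0.09]
[[0.003,0.013,-0.000],[0.1,-0.0,0.1]],
```

View pics/s19.png

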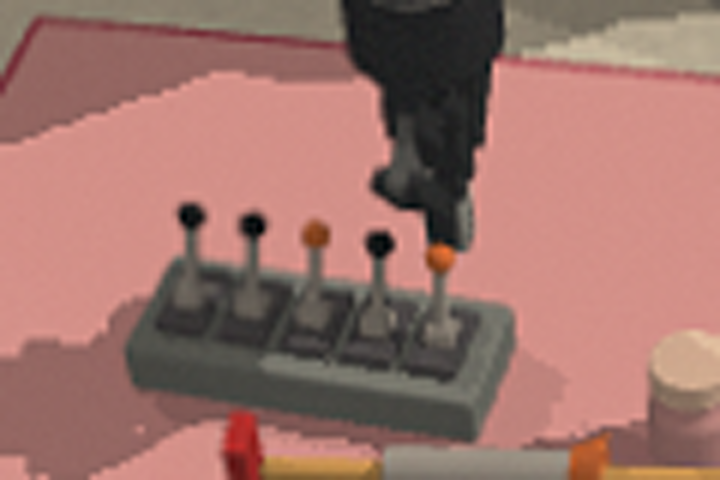

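View pics/w19.png

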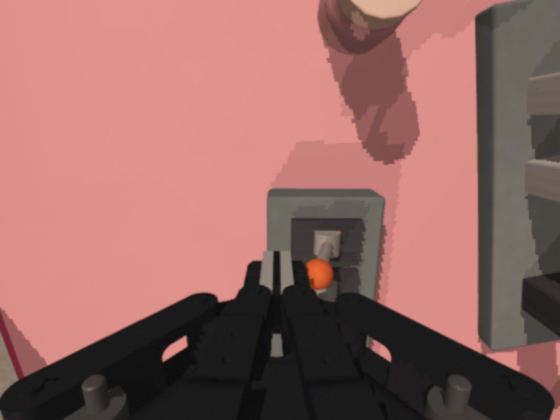

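Call:
{"method": "play_rows", "body": {"plan": [[[0.002,0.006,0],[0,0,0]],[[0,0.006,0],[0,0,0]],[[0,0.006,0],[0,0,0]],[[0,0.006,0],[0,0,0]],[[0,0.002,0],[0,0,0]]]}}

```text
time: 20.98
tcp_pos: [446.2, -175.1, 47.7]
orientation: [-108.6, 89.9, 157.7]
ft_force: [-1.6, 0.2, -0.8]
width: -0.0
```

```bash
python3 -c "
from h import *
rows(*tg(O1,18,47),1)
im=viewer.snapshot('scene');crop(im,140,130,120,80,6,'s20')"
```

```text
t 20.975 tcp [ 446.15 -175.12   47.67] w -0.0222489133467877 F [-1.57  0.18 -0.82] 
 shift tool mm [0.67 2.62 0.1 ] turn [ 0.1  -0.02  0.06]
[[0.001,0.003,0.000],[0.1,-0.0,0.1]],
```

View pics/s20.png

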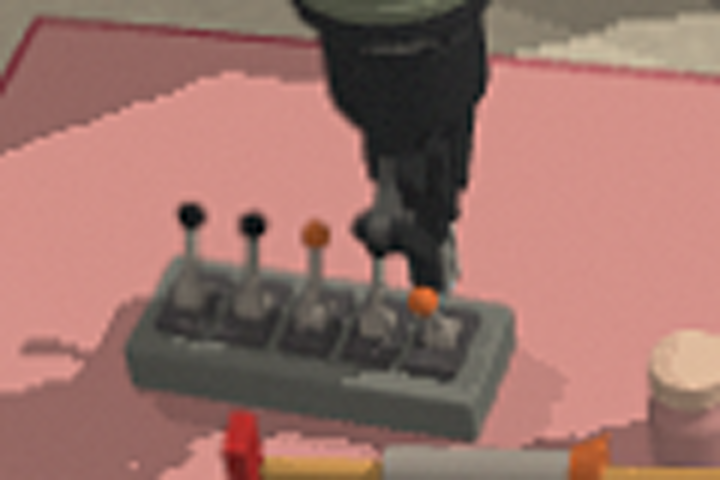

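```bash
python3 -c "
from h import *
for q in (.6,.75,.9):
  a=q-.45; P=O1+BX*(17.4+40*np.sin(a)); P[2]=42+40*np.cos(a); print(q,(proj('scene',P)-[140,130])*6)"
```

```text
0.6 [425.22 276.75]
0.75 [421.92 286.72]
0.9 [418.95 297.61]
```

Call:
{"method": "play_rows", "body": {"plan": [[[0,0.003,0],[0,0,0]],[[0,0.002,0],[0,0,0]]]}}

```text
time: 21.28
tcp_pos: [446.8, -175.0, 47.0]
orientation: [-101.9, 89.5, 164.3]
ft_force: [-14.9, 0.4, 12.8]
width: 0.0
```

```bash
python3 -c "
from h import *
rows(*tg(O1,18,47),1)
im=viewer.snapshot('scene');crop(im,140,130,120,80,6,'s21')"
```

```text
t 21.275 tcp [ 446.8  -175.04   46.99] w 0.0017451450405900706 F [-14.91   0.43  12.78] 
 shift tool mm [-0.03  1.98  0.23] turn [ 0.04 -0.11  0.52]
[[-0.000,0.002,0.000],[0.0,-0.1,0.5]],
```

View pics/s21.png

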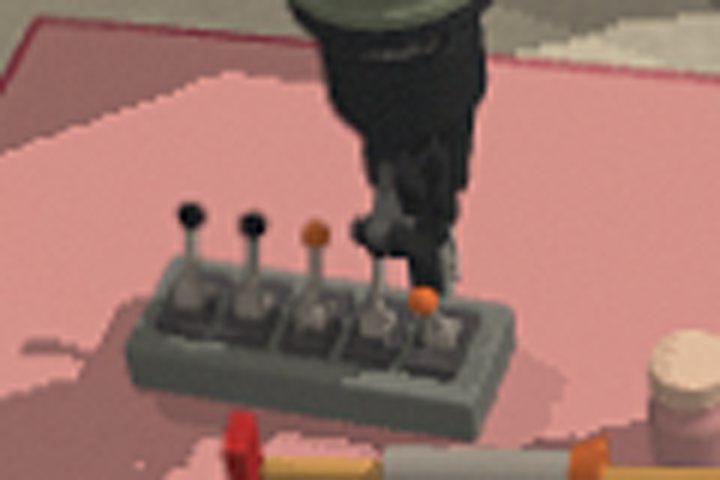

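Hard limit felt at 15 N, so the first toggle is on. Its ball is at (424,300), close to the predicted on position (419,298). I'll back off and slide along to the second.

Call:
{"method": "play_rows", "body": {"plan": [[[0,-0.012,0],[0,0,-0.3]],[[0,-0.015,0],[0,0,0]],[[0,-0.015,0],[0,0,0]],[[0,-0.006,0],[0,0,0]],[[0,0,0],[0,0,0]]]}}

```text
time: 21.95
tcp_pos: [396.1, -171.8, 48.0]
orientation: [-97.4, 89.2, 168.8]
ft_force: [0.4, -0.4, -0.3]
width: -0.0
```

```bash
python3 -c "
from h import *
rows(*tg(O2,-36,49),5)"
```

```text
t 21.95 tcp [ 396.09 -171.84   48.01] w -0.014801974552354267 F [ 0.41 -0.35 -0.27] 
 shift tool mm [-1.09 -1.11 68.19] turn [ 0.01 -0.1   0.76]
[[-0.000,-0.000,0.014],[0.0,-0.0,0.2]],[[-0.000,-0.000,0.014],[0.0,-0.0,0.2]],[[-0.000,-0.000,0.014],[0.0,-0.0,0.2]],[[-0.000,-0.000,0.014],[0.0,-0.0,0.2]],[[-0.000,-0.000,0.014],[0.0,-0.0,0.2]],
```

Call:
{"method": "play_rows", "body": {"plan": [[[0,0,0.012],[0,0,0.4]],[[0,0,0.014],[0,0,0.4]],[[0,0,0.014],[0,0,0]],[[0,0,0.014],[0,0,0]],[[0,0,0.008],[0,0,0]],[[0,0,0],[0,0,0]]]}}

```text
time: 22.7
tcp_pos: [393.1, -239.1, 47.9]
orientation: [101.9, 89.8, 8.1]
ft_force: [0.0, 0.6, -0.1]
width: -0.3
```

```bash
python3 -c "
from h import *
rows(*tg(O2,-20,47),1)
im=viewer.snapshot('wrist');cv2.imwrite('pics/w22.png',im[:,:,::-1])"
```

```text
t 22.7 tcp [ 393.07 -239.12   47.92] w -0.2917971606235901 F [ 0.02  0.64 -0.15] 
 shift tool mm [ 0.96 13.46  0.86] turn [-0.01 -0.04 -0.18]
[[0.001,0.013,0.001],[-0.0,-0.0,-0.2]],
```

View pics/w22.png

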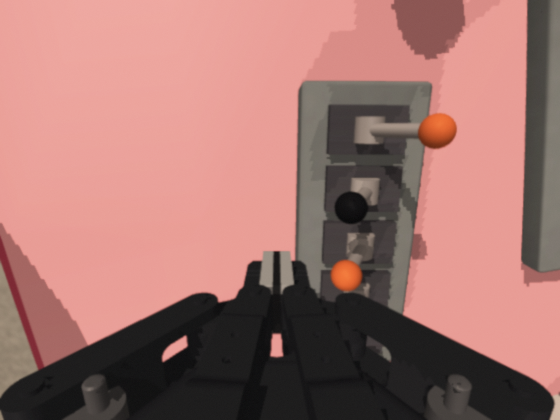

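Call:
{"method": "play_rows", "body": {"plan": [[[0,0.007,0.0008],[0,0,0]],[[0,0.007,0],[0,0,0]],[[0,0.006,0],[0,0,0]],[[0,0.006,0],[0,0,0]],[[0,0.006,0],[0,0,0]],[[0,0.006,0],[0,0,0]]]}}

```text
time: 23.5
tcp_pos: [433.1, -240.5, 48.0]
orientation: [152.1, 89.9, 58.4]
ft_force: [-0.5, -0.1, 0.7]
width: -0.3
```

```bash
python3 -c "
from h import *
rows(*tg(O2,18,47),1)"
```

```text
t 23.5 tcp [ 433.06 -240.45   48.02] w -0.2848221638530403 F [-0.54 -0.13  0.69] 
 shift tool mm [ 1.03 11.47  2.22] turn [ 0.14 -0.11 -0.06]
[[0.001,0.011,0.002],[0.1,-0.1,-0.1]],
```

Call:
{"method": "play_rows", "body": {"plan": [[[0,0.005,0.0005],[0,0,0]],[[0,0.003,0],[0,0,0]],[[0,0.003,0],[0,0,0]],[[0,0.002,0],[0,0,0]]]}}

```text
time: 24.0
tcp_pos: [442.4, -241.3, 47.1]
orientation: [-118.9, 89.5, 147.4]
ft_force: [-15.5, 2.0, 14.2]
width: -0.1
```

```bash
python3 -c "
from h import *
rows(*tg(O2,18,47),1)"
```

```text
t 24.0 tcp [ 442.44 -241.29   47.13] w -0.10850838711073113 F [-15.55   2.01  14.15] 
 shift tool mm [0.11 2.05 1.98] turn [ 0.07 -0.23  0.41]
[[0.000,0.002,0.002],[0.1,-0.2,0.4]],
```

Limit felt again. I'll back off, rise clear and check everything.

Call:
{"method": "play_rows", "body": {"plan": [[[0,-0.012,0],[0,0,0]],[[0,-0.015,0],[0,0,0]],[[0,-0.015,0],[0,0,0]],[[-0.02,0,0],[0,0,0]],[[-0.04,0,0],[0,0,0]],[[-0.04,0,0],[0,0,0]],[[0,0,0],[0,0,0]],[[0,0,0],[0,0,0]]]}}

```text
time: 25.0
tcp_pos: [395.3, -238.7, 149.9]
orientation: [-125.3, 89.5, 140.9]
ft_force: [-0.8, -0.3, -1.1]
width: -0.3
```

```bash
python3 -c "
from h import *
o=robot.observe();print(o['tcp_pos'],o['time'],o['ft_force'],o['joint_vel'])
im=viewer.snapshot('scene');cv2.imwrite('pics/sF.png',im[:,:,::-1]);crop(im,145,140,120,90,6,'sFc')
im=viewer.snapshot('top');crop(im,290,160,130,120,6,'tF')
for O in (O1,O2):
 for q in (.75,.9):
  a=q-.45; P=O+BX*(17.4+40*np.sin(a)); P[2]=42+40*np.cos(a); print(q,(proj('scene',P)-[145,140])*6,(proj('top',P)-[290,160])*6)"
```

```text
[ 395.33 -238.67  149.93] 25.0 [-0.77 -0.32 -1.14] [-0.05 -1.19  0.14 -0.14  0.23  0.29 -0.09]
0.75 [391.92 226.72] [371.76 577.86]
0.9 [388.95 237.61] [371.42 564.96]
0.75 [261.94 207.24] [524.66 586.16]
0.9 [258.79 218.01] [523.94 573.24]
```

View pics/sFc.png

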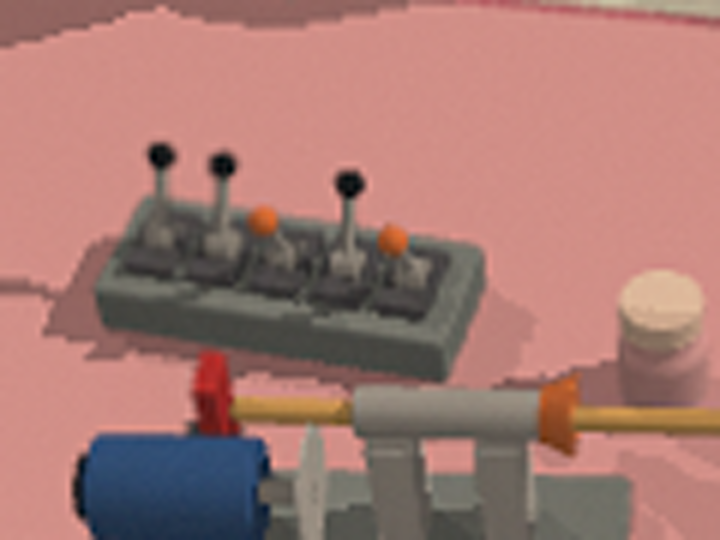

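View pics/tF.png

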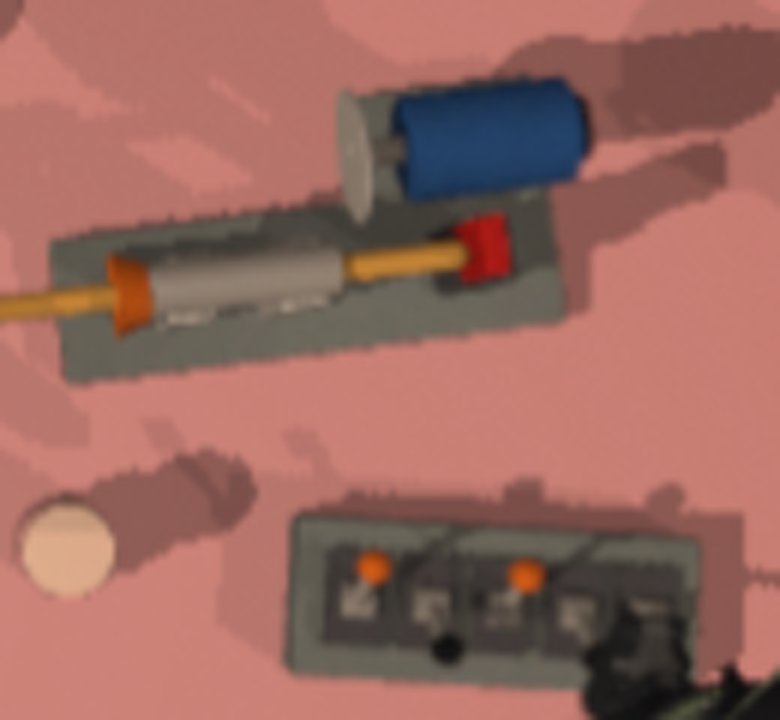

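View pics/sF.png

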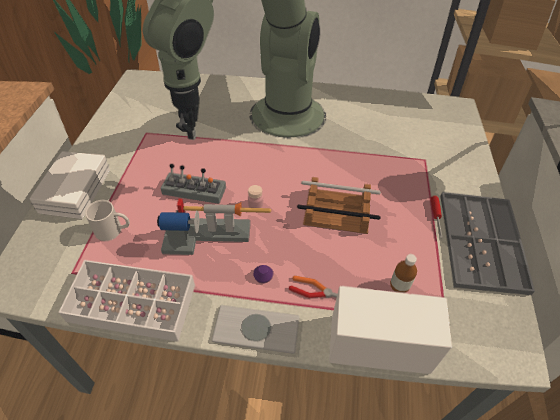

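Both orange balls are at their fully-on positions, the black toggles are upright as before, the rod end is at the stop and the bystanders have not moved. I'll hand it in.

```bash
python3 -c "
from station import robot
print(robot.sign_off())"
```

```text
the job is handed in; nothing more can be done
None
```

The brass rod is through the guide tube with its end at the red stop and released. Both orange toggles were flipped fully on afterwards. I handed the job in at about 25 s of the 64 s; `sign_off` gives no verdict.

**What I did**
- **Feeding the rod:** I took it from the rack's middle notch, levelled and aligned it with the tube, and fed it in with very little force. Near the end the fingers were close to the funnel. By then the rod's middle was inside the bore, so I let go, regripped about 44 mm further back and pushed the rest until it met the stop.
- **Toggles:** I pushed each orange one with closed fingers until it hit its limit.

**Last checks**
- **Rod:** Contact at the stop was 4–7 N. After release the rod stayed level, and its tip was still at the stop in the top and scene views. I judged this from the pictures and the contact force, without measuring the rod's middle against the stop's frame.
- **Toggles:** Each orange one stopped hard at about 15 N on the wrist. Their balls are within about 1 px of the predicted fully-on position. The black toggles look unmoved; one was hidden by the gripper in the last top view but clear in the scene view.
- **Surroundings:** The other two rods and the loose things look unmoved. The gripper is clear, about 150 mm up on the robot's side of the bank.

**What failed or disagreed**
- **First grasp missed:** The fingertips are about 18 mm behind the reported TCP, so the fingers closed on top of the rod. The rod did not move, and I regripped about 20 mm lower.
- **Stop distance:** I first put it at about 150 mm beyond the mouth; contact came at about 159 mm, within the stated 135–170 mm.

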